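# Load and re-clamp the ratchet drying press

## Robot

A 6-joint arm with a two-finger parallel gripper is mounted at the origin on the work surface. World frame = base frame: x ahead of the robot, y to its left, z up, the work surface at z = 0. Lengths are in m, angles in rad, forces in N, time in s.
With the tool pointing down it reaches from about 0.225 to 0.725 m from the base axis. Payload 3.1 kg.
Tool frame: the origin (TCP) lies at the very end of the fingers, on their centre line; the grasp point (between the pads) lies 19 mm behind it; z points along the fingers, y is the line along which they close (so a half turn about z gives the same grasp; the last joint's range is limited). The gripper opens to 85 mm and grips with 20 to 120 N. Pads are 22 mm wide; open, the fingers measure 114 mm over their backs; the gripper's body (76 mm by 85 mm) begins 54 mm behind the grasp point. The pads swing forward as they close: fully open they stand 13 mm farther back than shut.
Start: joints at [1.099, 0.048, 0.099, 1.622, 0, 1.443], TCP at [0.177, 0.494, 0.231] pointing down, gripper open.
Joint ranges: [-2.91, 2.91], [-0.99, 1.94], [-1.21, 1.42], [-2.12, 2.29], [-1.49, 1.47], [-3.14, 3.14]. Speed limits (rad/s): [2.79, 2.79, 3.14, 3.14, 3.14, 3.14].

## Interface

Orientations are given as a unit quaternion [w, x, y, z].
In Python, from plant import get_state, snapshot, finish_job gives the robot as it stands.
- The arm moves only by the tool step_arm, never from a script. Its argument "plan" is a list of rows, each a list of 7 numbers: the shift along the tool's x, y, z scaled (see below), then the turn, a rotation vector about the tool's x, y, z scaled (see below), then the closure, from -1 (fully open) to 1 (shut). A call has exactly 8 rows; each row is the pose to reach, as a shift and turn from the pose commanded when the call began, along the tool's axes at that moment, turning the shorter way round; what a row does not reach only later rows make up. The controller multiplies each number of a shift by 30 cm and each number of a turn by 180 degrees. A row lasts 1/8 s, in which the tool goes at most 62.5 mm and 10.7 degrees, less where a joint would pass 70% of its speed; a pose out of reach is approached as far as the arm can. A call with a number of a shift or a turn outside -1 to 1 is refused whole. A call with a gripper value outside its range is refused whole. The fingers move at their own pace and stop on an object; "newtons" is the grip in N (left out, the last holds). Time passes only in rows, so rows that repeat a pose let the fingers close, or fill a call up. It gives the time, the measured TCP pose, the force, the opening and the grip force at its end, in the units of the state.
- get_state(): the state, without advancing time (a new reading comes with each control period).
- snapshot(name): name is "scene" or "top" or "wrist"; returns a dict with "pixels" (384x512x3 uint8, red, green, blue), "camera_matrix" (3x3 intrinsics, pixels), "extrinsics" (4x4, takes a point from camera to world coordinates). Camera axes: x right, y up, looking along -z (the intrinsics and any distortion apply to the point x, -y, -z); pixel columns grow to the right and rows downward; lengths in m; the calibration is good to about 2 mm. A picture is of the moment at which its call begins. There is no depth.
- finish_job(): hands the job in; it is judged then, once.
The state is a dict: "time": time; "joint_pos": joint angles; "qd": joint speeds; "tau": joint torques, N m; "ee_pos": TCP position; "orientation": TCP orientation; "force": force on the tool from outside, world axes, zero at the start; "moment": the same for the moment, N m; "grip_width": finger opening in m; "grasp_force": force on a finger pad.
Only numpy, scipy, OpenCV 4.12 (cv2) and the standard library are available. Lean on these libraries where they do the work, as an engineer would, in place of code of your own. Each camera call takes 0.05 s, during which the arm holds its last target. There are 200 camera calls.

## Task

The drying press's tray is held shut by the brass hook: before turning anything flip the ratchet's red direction lever so that it loosens (anticlockwise), without tightening the screw any further, then work the handle back and forth until the hook is raised clear of the tray front. Pull the tray out to its stop, lay every clay test bar in it flat and side by side (none stacked or leaning), and push the tray fully home. Then flip the lever back and work the handle until the hook is down in front of the tray again as it was, leaving the other things where they are.

Things in the scene. Friction and masses are not known exactly. Their poses are not given: they have to be found in the camera images.
- ratchet_axis (a point): centre of the flat round dark steel cap (92 mm across, its top is this point, 178 mm above the table) of the ratchet head on top of the green press; the vertical axis about which handle, lever and screw all turn. Its x, y, z axes turn with the handle: the handle points along its +y, the direction lever roughly along its -y
- ratchet_knob (a point): centre of the upright black grip (24 mm across, 50 mm tall, red cap on top) at the end of the ratchet handle, 110 mm from the axis, centre 198 mm above the table; the handle arm below it is 20 mm wide, its underside 161 mm above the table
- ratchet (a joint): ratchet handle, rad, growing anticlockwise from above; 0 = it points along the press front, away from the tray handle's side; stops at 0 and 1.2 (swung out towards the robot). Stays where it is left. Free-wheeling takes about 2 N at the grip, driving the screw about 8 N. One tooth is 0.35 rad: up to that much of a stroke is lost
- lever (a joint): direction lever on the ratchet head, rad relative to the handle, growing anticlockwise from above, stops at -0.6 and 0.6. Below -0.4 (as found) the ratchet drives the screw clockwise (tightens) and free-wheels anticlockwise; above 0.4 it drives anticlockwise (loosens) and free-wheels clockwise. Turns about the ratchet axis, stays where left, takes 2 N; at its stop it carries the handle along
- lever_tab (a point): middle of the upright red thumb tab of the direction lever, 47 mm from the ratchet axis on the side away from the handle; tab 12 mm wide (across its swing), 14 mm deep, 34 mm tall, its top 215 mm above the table; this point is 201 mm above the table; the lever's flat arm below ends 186 mm above it. Its y axis points towards the ratchet axis
- screw (a joint): angle of the press screw under the ratchet, rad, 0 as found, growing anticlockwise (loosening) to a stop at 2.6; below 0 is tighter, with a stop at -0.4. Each rad raises the brass hook by 7.5 mm. Stiff: it stays where it is left
- hook_tip (a point): lower end of the brass hook (18 mm wide, 10 mm thick) that hangs in front of the tray front and holds the tray shut; as found its end is 84 mm above the table, 10 mm lower than the top edge of the tray front (94 mm), so the tray is free once the screw stands above 1.4 rad
- tray (a joint): how far the tray is pulled out of the press towards the robot, m: 0 = home, 0.14 = at its stop. Slides stiffly, about 3 N
- tray_handle (a point): middle of the brass bar handle on the tray front (bar along the front, 100 mm long, about 10 mm thick, 35 mm clear of the front), 84 mm above the table; the press top (115 mm high) starts 50 mm behind it. Its x axis points into the press, the tray opens to -x
- tray_floor (a point): point on the tray floor (30 mm above the table), 75 mm behind its inner front edge, midway across; x into the press, y along the front. Inside: x -0.075 to 0.125, y -0.167 to 0.167; side walls 32 mm high, front panel 64 mm above the floor, 15 mm thick. At the stop the floor lies open up to x = 0.065, but the raised hook (18 mm wide, at y = 0.06) juts out to x = 0.037
- bar0_center (a point): centre of the buff clay test bar, firm and dry, 100 (x) x 36 (y) x 18 (z) mm, 0.15 kg; lies flat on the table, either face may be up in the tray. May be absent
- bar1_center (a point): centre of the red-brown clay test bar, firm and dry, 100 (x) x 36 (y) x 18 (z) mm, 0.15 kg; lies flat on the table, either face may be up in the tray. May be absent
- bar2_center (a point): centre of the white clay test bar, firm and dry, 100 (x) x 36 (y) x 18 (z) mm, 0.15 kg; lies flat on the table, either face may be up in the tray. May be absent
- bar3_center (a point): centre of the dark grey clay test bar, firm and dry, 100 (x) x 36 (y) x 18 (z) mm, 0.15 kg; lies flat on the table, either face may be up in the tray. May be absent
- bottle: ash-glazed bottle, 165 mm tall, 80 mm across, standing on the press top; origin at its underside; a bystander, leave it alone
- vial: cork-stoppered glass test vial, 93 mm tall, 28 mm across, standing on the press top; origin at its underside; a bystander, leave it alone
- mould: red clay sprig mould, block 70 x 90 x 28 mm lying on the press top; origin at its underside; a bystander, leave it alone
- banding_tool: steel banding tool, flat blade with a handle, 140 mm long, lying on the press top; origin under its middle; a bystander, leave it alone
- jar: glaze jar with a lid, 90 mm tall, 72 mm across, on the table at the left; origin at its underside; a bystander, leave it alone
- mug: blue mug, 90 mm tall, 80 mm across, on the table at the right; origin at its underside; a bystander, leave it alone
Things that resemble listed ones, but are neither listed nor needed, are in the scene too. What is shaped like the part that bears bar3_center but green is not meant. Leave any green look-alike of the part that bears bar2_center alone.

How it is judged:
On the way, in this order (a step that is already met when the one before it is completed fails the run):
1. the direction lever is flipped to loosen, the hook still down (value of joint lever above 0.4 rad and value of joint screw below 0.5 rad), for 0.2 s.
2. the screw is loosened so far that the hook is clear of the tray front (value of joint screw above 1.4 rad), for 0.2 s.
3. the tray is pulled out to its stop (value of joint tray above 0.13 m), for 0.2 s.
4. every bar lies flat on the floor of the tray, the tray still out (x of bar0_center in the frame of tray_floor between -0.075 and 0.12 m and y of bar0_center in the frame of tray_floor between -0.167 and 0.167 m and z of bar0_center in the frame of tray_floor between 0 and 0.018 m and angle between the z axis of each of bar0_center, bar1_center, bar2_center, bar3_center and the z axis of tray_floor, either way round below 0.15 rad and x of bar1_center in the frame of tray_floor between -0.075 and 0.12 m and y of bar1_center in the frame of tray_floor between -0.167 and 0.167 m and z of bar1_center in the frame of tray_floor between 0 and 0.018 m and x of bar2_center in the frame of tray_floor between -0.075 and 0.12 m and y of bar2_center in the frame of tray_floor between -0.167 and 0.167 m and z of bar2_center in the frame of tray_floor between 0 and 0.018 m and x of bar3_center in the frame of tray_floor between -0.075 and 0.12 m and y of bar3_center in the frame of tray_floor between -0.167 and 0.167 m and z of bar3_center in the frame of tray_floor between 0 and 0.018 m and value of joint tray above 0.08 m), for 0.2 s.
5. the tray is pushed home (value of joint tray below 0.008 m), for 0.2 s.
6. the lever is flipped back to tighten, the tray home and the hook still up (value of joint lever below -0.4 rad and value of joint tray below 0.008 m and value of joint screw above 0.9 rad), for 0.2 s.
7. the screw is tightened so far that the hook is down in front of the tray front again (value of joint screw below 0.5 rad and value of joint tray below 0.008 m), for 0.2 s.
At the end, for the whole second after the job is handed in: The tray is home within 8 mm, the screw stands below 0.5 rad (hook at least 6 mm down over the tray front), and every bar present lies at rest flat (within 0.15 rad) on the tray floor inside its walls, none on top of another (centre less than 18 mm above the floor) (all of step 7 and x of bar0_center in the frame of tray_floor between -0.075 and 0.12 m and y of bar0_center in the frame of tray_floor between -0.167 and 0.167 m and z of bar0_center in the frame of tray_floor between 0 and 0.018 m and angle between the z axis of each of bar0_center, bar1_center, bar2_center, bar3_center and the z axis of tray_floor, either way round below 0.15 rad and x of bar1_center in the frame of tray_floor between -0.075 and 0.12 m and y of bar1_center in the frame of tray_floor between -0.167 and 0.167 m and z of bar1_center in the frame of tray_floor between 0 and 0.018 m and x of bar2_center in the frame of tray_floor between -0.075 and 0.12 m and y of bar2_center in the frame of tray_floor between -0.167 and 0.167 m and z of bar2_center in the frame of tray_floor between 0 and 0.018 m and x of bar3_center in the frame of tray_floor between -0.075 and 0.12 m and y of bar3_center in the frame of tray_floor between -0.167 and 0.167 m and z of bar3_center in the frame of tray_floor between 0 and 0.018 m and linear speed of each of bar0, bar1, bar2, bar3 below 0.02 m/s); the robot touches nothing.
It fails at once if the screw is tightened further, more than 0.25 rad clockwise of where it was, before the bars are in the tray (value of joint screw below -0.25 rad and not ((x of bar0_center in the frame of tray_floor between -0.075 and 0.12 m and y of bar0_center in the frame of tray_floor between -0.167 and 0.167 m and z of bar0_center in the frame of tray_floor between 0 and 0.018 m and angle between the z axis of bar0_center and the z axis of tray_floor, either way round below 0.15 rad) and (x of bar1_center in the frame of tray_floor between -0.075 and 0.12 m and y of bar1_center in the frame of tray_floor between -0.167 and 0.167 m and z of bar1_center in the frame of tray_floor between 0 and 0.018 m and angle between the z axis of bar1_center and the z axis of tray_floor, either way round below 0.15 rad) and (x of bar2_center in the frame of tray_floor between -0.075 and 0.12 m and y of bar2_center in the frame of tray_floor between -0.167 and 0.167 m and z of bar2_center in the frame of tray_floor between 0 and 0.018 m and angle between the z axis of bar2_center and the z axis of tray_floor, either way round below 0.15 rad) and (x of bar3_center in the frame of tray_floor between -0.075 and 0.12 m and y of bar3_center in the frame of tray_floor between -0.167 and 0.167 m and z of bar3_center in the frame of tray_floor between 0 and 0.018 m and angle between the z axis of bar3_center and the z axis of tray_floor, either way round below 0.15 rad))).
It fails at once if a bystander is moved by more than 50 mm (distance of any of bottle, vial, mould, banding_tool, jar, mug from where it was at the start of the episode above 0.05 m).
Of bar0, bar1, bar2, bar3 only 2 to 4 are there at a start; the rules pass over those that are not, and their reading is None.
At some moment in a run one of bar0, bar1, bar2, bar3 may be knocked a few centimetres aside while the robot is not near it.
Once in a run the grip may slacken for a moment while it holds something.
It also fails if it takes over 210 s, if anything falls off the work surface, if the arm or the gripper's body presses on something with over 40 N, if the wrist force passes 120 N, or if a joint passes its speed limit or range.

## Working session

There is one attempt and no reset: what is moved stays moved. The work goes in short steps, Python scripts to look and compute and a tool call to move; the robot and the scene stay as the last step left them, time stands still between calls to the robot, and variables do not carry over. Pictures are saved under pics/ and viewed, at most 14 in all, crops included, and the job is handed in when it is done.

Besides the shell and the picture viewer there is one more tool, called after "Emit:" by a JSON object that holds its "method" and its "body", one argument or row to a line. step_arm: Moves the arm, as the interface text tells. Shifts and turns lie within -1 to 1; 1 stands for 30 cm of shift or 180 degrees of turn. Its arguments: {"type":"object","properties":{"plan":{"type":"array","items":{"type":"array","items":{"type":"number"}}},"newtons":{"type":"number"}},"required":["plan"]}

```bash
ls; mkdir -p pics; python3 - <<'E'
from plant import *
import cv2,numpy as np
for n in("scene","top"):
    s=snapshot(n);cv2.imwrite(f"pics/{n}0.png",cv2.cvtColor(s["pixels"],cv2.COLOR_RGB2BGR))
    print(n,s["camera_matrix"].round(1).tolist(),s["extrinsics"].round(3).tolist())
print(get_state())
E
```

```text
pics
scene [[387.5, 0.0, 246.4], [0.0, 387.5, 191.7], [0.0, 0.0, 1.0]] [[0.334, -0.536, 0.776, 1.424], [0.943, 0.189, -0.275, -0.312], [0.001, 0.823, 0.568, 0.771], [0.0, 0.0, 0.0, 1.0]]
top [[497.5, 0.0, 254.1], [0.0, 497.5, 185.6], [0.0, 0.0, 1.0]] [[-0.005, 0.998, -0.065, 0.479], [-1.0, -0.005, -0.006, 0.009], [-0.006, 0.065, 0.998, 1.739], [0.0, 0.0, 0.0, 1.0]]
{'time': 0.1, 'joint_pos': array([ 1.09919214e+00,  4.86658990e-02,  9.77343478e-02,  1.62203244e+00,
       -2.50198486e-06,  1.44298539e+00]), 'qd': array([-0.00046946, -0.00213475,  0.00312351,  0.00050604,  0.00104161,
        0.0014991 ]), 'tau': array([ 2.10498489e-03, -3.39851725e+01,  3.20934570e+01,  1.58553722e-02,
       -2.48320976e-04, -5.11863405e-06]), 'ee_pos': array([0.17671285, 0.49375814, 0.23022975]), 'orientation': array([-3.18796844e-04,  1.71051227e-01,  9.85261540e-01, -1.03588923e-03]), 'force': array([ 0.2756755 , -0.4995921 , -0.67414438]), 'moment': array([0.03233277, 0.01083763, 0.01913978]), 'grasp_force': 0.0, 'grip_width': 0.08513242047625043}
```

View pics/top0.png

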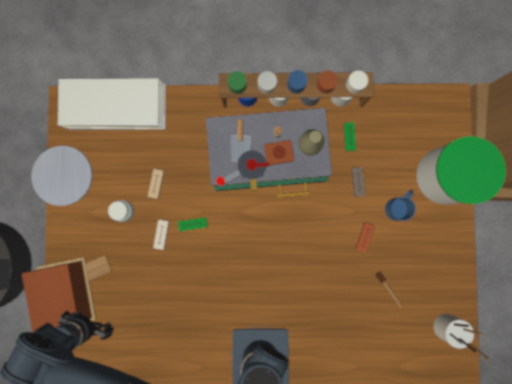

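View pics/scene0.png

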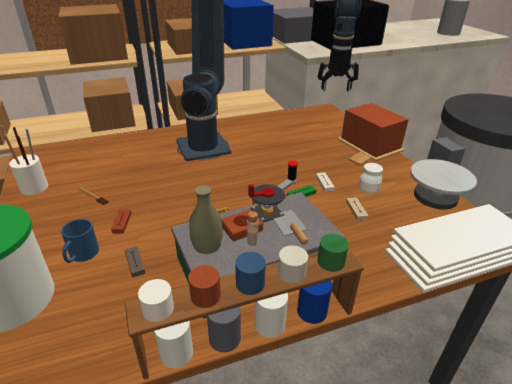

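The top view (image up = +x, left = +y) shows the press at about (268,148). There are four bars: buff (155,183), white (161,235), dark grey (359,182) and red-brown (366,236). The two green look-alikes, (193,224) and (349,137), are to be left alone. I'll confirm with one enlarged crop and measure at the same time.

```bash
cat > h.py <<'E'
import numpy as np,cv2
from plant import *
def ray(s,px):
    K=s["camera_matrix"];E=s["extrinsics"]
    d=np.linalg.inv(K)@np.array([px[0],px[1],1.]);d=E[:3,:3]@(d*[1,-1,-1]);return E[:3,3],d
def onz(s,px,z):
    o,d=ray(s,px);return o+d*(z-o[2])/d[2]
def proj(s,P):
    E=s["extrinsics"];p=E[:3,:3].T@(np.asarray(P,float)-E[:3,3]);p=p*[1,-1,-1];q=s["camera_matrix"]@p;return q[:2]/q[2]
def save(s,name,crop=None,k=1):
    im=cv2.cvtColor(s["pixels"],cv2.COLOR_RGB2BGR)
    if crop: x0,y0,x1,y1=crop;im=im[y0:y1,x0:x1]
    cv2.imwrite(f"pics/{name}.png",cv2.resize(im,None,fx=k,fy=k,interpolation=cv2.INTER_CUBIC))
def R():
    w,x,y,z=get_state()["orientation"]
    from scipy.spatial.transform import Rotation as Q
    return Q.from_quat([x,y,z,w])
def bars(s,z=0.018,centers={'buff':(155,183),'white':(161,235),'grey':(359,182),'red':(366,236)},r=20):
    """bar = pixels differing from local wood colour"""
    im=cv2.cvtColor(s["pixels"],cv2.COLOR_RGB2LAB).astype(float);out={}
    for n,(u,v) in centers.items():
        p=im[v-r:v+r,u-r:u+r];b=np.median(p.reshape(-1,3),0)
        d=np.linalg.norm((p-b)*[.7,1,1],axis=2)
        m=(d>16).astype(np.uint8)
        nl,L,st,c=cv2.connectedComponentsWithStats(m)
        k=1+np.argmax(st[1:,4]);pts=np.argwhere(L==k)[:,::-1]+[u-r,v-r]
        W=np.array([onz(s,q,z)[:2] for q in pts]);
        (cx,cy),(w,h),a=cv2.minAreaRect((W*1000).astype(np.float32))
        C=W.mean(0);e,V=np.linalg.eigh(np.cov(W.T));ax=V[:,1]
        out[n]=(C.round(4),np.array([cx,cy]).round(1),(round(w),round(h)),round(float(np.degrees(np.arctan2(ax[1],ax[0]))),1),st[k,4])
    return out
E
python3 - <<'E'
from h import *
s=snapshot("top");save(s,"c1",(140,90,400,260),3)
for k,v in bars(s).items():print(k,v)
hsv=cv2.cvtColor(s["pixels"],cv2.COLOR_RGB2HSV)
m=(((hsv[...,0]<6)|(hsv[...,0]>174))&(hsv[...,1]>190)&(hsv[...,2]>130)).astype(np.uint8)
n,L,st,c=cv2.connectedComponentsWithStats(m)
for i in range(1,n):
    if st[i,4]>5: print(st[i],c[i],onz(s,c[i],.215),onz(s,c[i],.223))
p=s["pixels"].astype(int)
for nm,z in(("cap",.178),):
    g=cv2.cvtColor(s["pixels"],cv2.COLOR_RGB2GRAY)
    sub=(g[140:190,225:280]<70).astype(np.uint8);n,L,st,c=cv2.connectedComponentsWithStats(sub)
    k=1+np.argmax(st[1:,4]);print("dark",st[k]+[225,140,0,0,0],c[k]+[225,140],onz(s,c[k]+[225,140],z))
m=((hsv[...,0]>14)&(hsv[...,0]<30)&(hsv[...,1]>150)&(hsv[...,2]>120)).astype(np.uint8);m[:170]=0;m[205:]=0;m[:,:230]=0;m[:,330:]=0
n,L,st,c=cv2.connectedComponentsWithStats(m)
for i in range(1,n):
    if st[i,4]>3: print("brass",st[i],c[i],onz(s,c[i],.084))
E
```

```text
Traceback (most recent call last):
  File "h.py", line 26, in bars
    k=1+np.argmax(st[1:,4]);pts=np.argwhere(L==k)[:,::-1]+[u-r,v-r]
        ~~~~~~~~~^^^^^^^^^^
ValueError: attempt to get argmax of an empty sequence
```

View pics/c1.png

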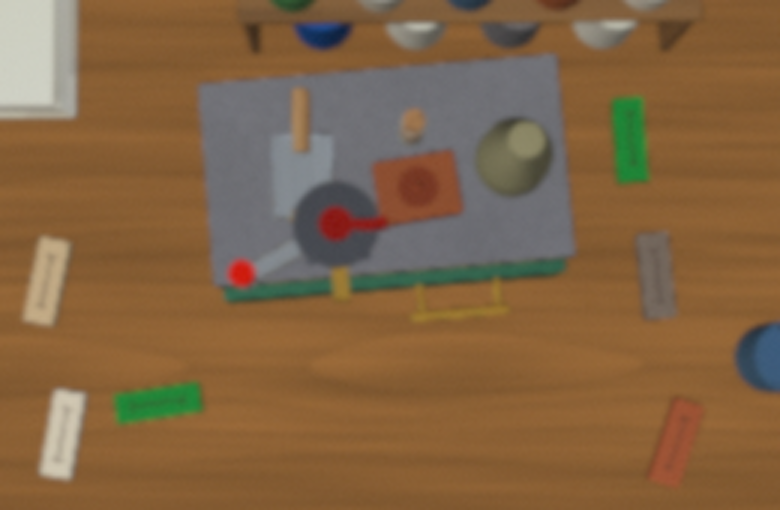

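The crop confirms it: buff (47,281), white (62,435), grey (657,276) and red-brown (677,442) are the bars, and (158,402) and (630,140) are the green ones. The knob is at (241,272), the cap at (335,223), the lever points right to about (385,222), the hook is at (341,283), and the tray handle runs from (415,317) to (505,310).

```bash
sed -i 's/d>16/d>11/' h.py; python3 - <<'E'
from h import *
s=snapshot("top");sc=snapshot("scene")
try:
    for k,v in bars(s).items():print(k,v)
except Exception as e:print(e)
def comps(s,m,z,nm,lo=4):
    n,L,st,c=cv2.connectedComponentsWithStats(m.astype(np.uint8))
    for i in range(1,n):
        if st[i,4]>lo: print(nm,st[i],c[i].round(1),onz(s,c[i],z).round(4))
hsv=cv2.cvtColor(s["pixels"],cv2.COLOR_RGB2HSV)
m=(((hsv[...,0]<5)|(hsv[...,0]>175))&(hsv[...,1]>200)&(hsv[...,2]>110));m[:140]=0;m[200:]=0;m[:,:205]=0;m[:,300:]=0
comps(s,m,.223,"red")
ys,xs=np.nonzero(m);k=xs>262;print(list(zip(xs[k],ys[k])))
r=hsv[140:190,225:280];print("cap");g=(hsv[...,2]<85)&(hsv[...,1]<90);g[:140]=0;g[190:]=0;g[:,:225]=0;g[:,280:]=0;comps(s,g,.178,"cap",20)
b=((hsv[...,0]>18)&(hsv[...,0]<32)&(hsv[...,1]>140));b[:170]=0;b[205:]=0;b[:,:240]=0;b[:,320:]=0;comps(s,b,.084,"brass")
# bar handle ends
ys,xs=np.nonzero(b&(np.arange(512)[None]>272))
if len(xs):
    for u in(xs.min(),xs.max()):print(u,np.mean(ys[xs==u]),onz(s,(u,ys[xs==u].max()),.084).round(4))
print("hook top px",hsv[178:192,252:258].tolist()[::3])
E
```

```text
buff (array([0.6   , 0.3632]), array([600.5, 363.4]), (42, 104), 167.6, np.int32(356))
white (array([0.4236, 0.3432]), array([423.9, 343.3]), (45, 107), 170.4, np.int32(399))
grey (array([ 0.6045, -0.3409]), array([ 603.7, -340.5]), (102, 43), -174.7, np.int32(358))
red (array([ 0.4111, -0.3593]), array([ 411.6, -359.6]), (37, 96), 159.4, np.int32(286))
red [248 160  20   9  70] [253.5 164.1] [0.6433 0.0197 0.223 ]
red [217 178   7   7  32] [220.1 180.8] [0.5924 0.122  0.223 ]
[(np.int64(267), np.int64(163)), (np.int64(263), np.int64(164)), (np.int64(264), np.int64(164)), (np.int64(265), np.int64(164)), (np.int64(266), np.int64(164)), (np.int64(267), np.int64(164))]
cap
cap [239 151  26  27 383] [250.8 164.6] [0.6466 0.0284 0.178 ]
brass [250 180   7  10  44] [253.2 185. ] [0.5883 0.0219 0.084 ]
brass [277 183  32  14 113] [293.5 192.1] [ 0.564  -0.1123  0.084 ]
277 195.5 [ 0.5512 -0.0572  0.084 ]
308 192.5 [ 0.5607 -0.1604  0.084 ]
hook top px [[[16, 52, 93], [17, 61, 96], [17, 67, 99], [18, 52, 99], [12, 26, 97], [150, 5, 97]], [[20, 165, 153], [20, 167, 154], [20, 159, 152], [20, 129, 140], [21, 80, 121], [28, 32, 103]], [[21, 161, 150], [20, 170, 153], [21, 164, 151], [22, 149, 140], [27, 105, 114], [55, 72, 103]], [[21, 161, 146], [20, 167, 153], [21, 171, 152], [20, 168, 147], [21, 152, 129], [21, 130, 106]], [[18, 165, 131], [18, 166, 132], [18, 166, 132], [17, 165, 133], [16, 159, 135], [16, 161, 138]]]
```

```bash
cat >> h.py <<'E'
from scipy.spatial.transform import Rotation as Q
AX=np.array([.648,.027]);PY=95.0  # ratchet axis, press +y heading (deg)
def Rd(yaw): # tool down, tool y at heading yaw (deg)
    a=np.radians(yaw);y=np.array([np.cos(a),np.sin(a),0]);z=np.array([0,0,-1.]);return Q.from_matrix(np.c_[np.cross(y,z),y,z])
def here():
    st=get_state();return st["ee_pos"],R()
def yaw_now():
    y=R().as_matrix()[:,1];return np.degrees(np.arctan2(y[1],y[0]))
def plan(calls,start=None):
    """calls: list of lists of (x,y,z,yaw,closure); short lists are padded with the last row"""
    p,r=start or here()
    for c in calls:
        c=list(c)+[c[-1]]*(8-len(c));rows=[]
        for x,y,z,yw,g in c:
            sh=r.inv().apply(np.array([x,y,z])-p)/.3;tn=(r.inv()*Rd(yw)).as_rotvec()/np.pi
            rows.append([round(float(v),3)+0. for v in [*sh,*tn,g]])
        if max(abs(v) for q in rows for v in q)>1:print("!! out of range")
        if all(q==rows[0] for q in rows):print("8x",rows[0])
        else:print(str(rows).replace(" ",""))
        sh=np.array(rows[-1][:3])*.3;tn=np.array(rows[-1][3:6])*np.pi
        p=p+r.apply(sh);r=r*Q.from_rotvec(tn)
def arc(rad,a0,a1,z,yoff,g,n=8):
    """points on circle about AX from heading a0 to a1 (deg), yaw=heading+yoff"""
    return [(AX[0]+rad*np.cos(np.radians(a)),AX[1]+rad*np.sin(np.radians(a)),z,a+yoff,g) for a in np.linspace(a0,a1,n+1)[1:]]
E
python3 - <<'E'
from h import *
print(yaw_now())
plan([[(.30,.30,.30,40,.1)],[(.50,.10,.30,0,.1)],[(.645,-.020,.27,-4,.1)]])
E
```

```text
70.30318097353351
8x [-0.604, -0.471, -0.231, 0.0, 0.0, 0.168, 0.1]
8x [-0.94, 0.082, 0.001, 0.0, 0.0, 0.223, 0.1]
8x [-0.399, 0.483, 0.1, 0.0, 0.0, 0.022, 0.1]
```

Emit:
{"method": "step_arm", "body": {
  "plan": [
    [-0.604, -0.471, -0.231, 0, 0, 0.168, 0.1],
    [-0.604, -0.471, -0.231, 0, 0, 0.168, 0.1],
    [-0.604, -0.471, -0.231, 0, 0, 0.168, 0.1],
    [-0.604, -0.471, -0.231, 0, 0, 0.168, 0.1],
    [-0.604, -0.471, -0.231, 0, 0, 0.168, 0.1],
    [-0.604, -0.471, -0.231, 0, 0, 0.168, 0.1],
    [-0.604, -0.471, -0.231, 0, 0, 0.168, 0.1],
    [-0.604, -0.471, -0.231, 0, 0, 0.168, 0.1]
  ],
  "newtons": 20
}}

```text
time: 1.25
ee_pos: [0.2991, 0.3009, 0.3]
orientation: [-0.0, 0.421, 0.907, -0.001]
force: [0.1, -0.1, -0.5]
grip_width: 0.0387
grasp_force: 0.0
```

Emit:
{"method": "step_arm", "body": {
  "plan": [
    [-0.94, 0.082, 0.001, 0, 0, 0.223, 0.1],
    [-0.94, 0.082, 0.001, 0, 0, 0.223, 0.1],
    [-0.94, 0.082, 0.001, 0, 0, 0.223, 0.1],
    [-0.94, 0.082, 0.001, 0, 0, 0.223, 0.1],
    [-0.94, 0.082, 0.001, 0, 0, 0.223, 0.1],
    [-0.94, 0.082, 0.001, 0, 0, 0.223, 0.1],
    [-0.94, 0.082, 0.001, 0, 0, 0.223, 0.1],
    [-0.94, 0.082, 0.001, 0, 0, 0.223, 0.1]
  ]
}}

```text
time: 2.25
ee_pos: [0.4996, 0.1014, 0.3006]
orientation: [-0.0, 0.707, 0.707, 0.0]
force: [-0.9, 0.2, -0.4]
grip_width: 0.0386
grasp_force: 0.0
```

Emit:
{"method": "step_arm", "body": {
  "plan": [
    [-0.399, 0.483, 0.1, 0, 0, 0.022, 0.1],
    [-0.399, 0.483, 0.1, 0, 0, 0.022, 0.1],
    [-0.399, 0.483, 0.1, 0, 0, 0.022, 0.1],
    [-0.399, 0.483, 0.1, 0, 0, 0.022, 0.1],
    [-0.399, 0.483, 0.1, 0, 0, 0.022, 0.1],
    [-0.399, 0.483, 0.1, 0, 0, 0.022, 0.1],
    [-0.399, 0.483, 0.1, 0, 0, 0.022, 0.1],
    [-0.399, 0.483, 0.1, 0, 0, 0.022, 0.1]
  ]
}}

```text
time: 3.25
ee_pos: [0.6446, -0.019, 0.2718]
orientation: [0.001, 0.731, 0.682, 0.001]
force: [-0.5, -0.1, -0.5]
grip_width: 0.0384
grasp_force: 0.0
```

```bash
python3 - <<'E'
from h import *
s=snapshot("wrist");save(s,"w1",None,1.5)
print(get_state()["ee_pos"],yaw_now(),get_state()["grip_width"],s["extrinsics"].round(3).tolist(),s["camera_matrix"][0])
print("expect tab",proj(s,(.645,-.020,.215)),"axis",proj(s,(.648,.027,.178)),"tcp",proj(s,get_state()["ee_pos"]))
plan([[(.645,-.020,.194,-4,.1)]])
E
```

```text
[ 0.64471272 -0.01914226  0.27144433] -3.9931089255187215 0.03854359365079462 [[0.998, 0.067, 0.019, 0.651], [-0.07, 0.951, 0.301, 0.058], [0.002, -0.302, 0.953, 0.415], [0.0, 0.0, 0.0, 1.0]] [269.88046193   0.         255.48847907]
expect tab [254.15705422 210.90912703] axis [253.86297551 144.98159604] tcp [253.28693781 244.34528634]
8x [-0.003, 0.001, 0.258, 0.001, 0.0, 0.0, 0.1]
```

View pics/w1.png

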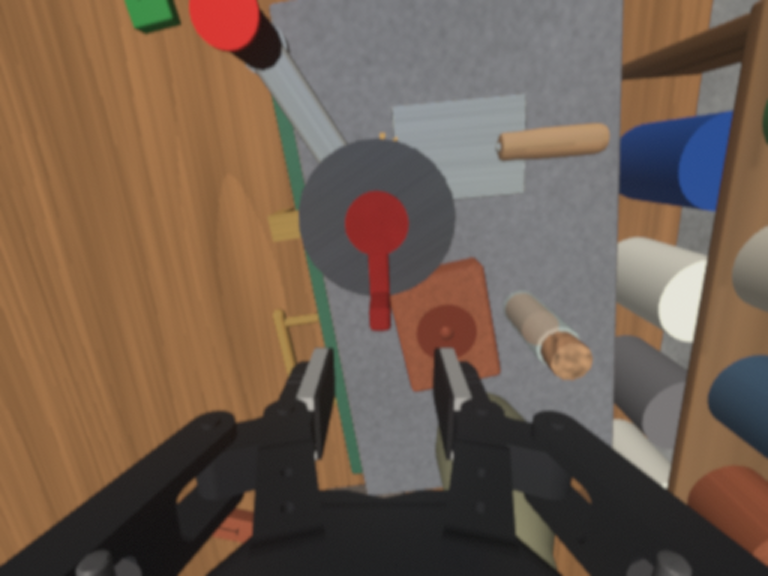

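The wrist view shows the red tab at (380,312)/1.5, within 3 px of the prediction. The cap centre is at (377,217)/1.5, so the axis is at x≈0.646. Next: descend, grip, and flip along an arc.

```bash
sed -i 's/AX=np.array(\[.648,.027\])/AX=np.array([.6465,.0265])/' h.py; python3 - <<'E'
from h import *
z=.194;h0=266
p=arc(.047,h0-1,h0,z,-270,.1,1)[0]
A=arc(.047,h0,h0+70,z,-270,.95)
# after arc: open, lift
e=A[-1]
plan([[p],[p[:4]+(.95,)],A,[e[:4]+(.95,),e[:4]+(0.,),e[:4]+(0.,),e[:4]+(0.,),(e[0],e[1],.28,e[3],0.)]])
E
```

```text
8x [-0.004, -0.005, 0.258, 0.001, 0.0, 0.0, 0.1]
8x [0.0, 0.0, 0.0, 0.0, 0.0, 0.0, 0.95]
[[0.001,0.024,0.0,-0.001,0.0,-0.049,0.95],[0.007,0.047,0.0,-0.001,0.0,-0.097,0.95],[0.016,0.069,0.0,0.0,0.0,-0.146,0.95],[0.028,0.09,0.0,0.0,0.0,-0.194,0.95],[0.043,0.108,0.0,0.0,0.0,-0.243,0.95],[0.061,0.124,0.0,0.0,0.0,-0.292,0.95],[0.081,0.137,0.0,0.0,0.0,-0.34,0.95],[0.103,0.147,0.0,0.0,0.0,-0.389,0.95]]
[[0.0,0.0,0.0,0.0,0.0,0.0,0.95],[0.0,0.0,0.0,0.0,0.0,0.0,0.0],[0.0,0.0,0.0,0.0,0.0,0.0,0.0],[0.0,0.0,0.0,0.0,0.0,0.0,0.0],[0.0,0.0,-0.287,0.0,0.0,0.0,0.0],[0.0,0.0,-0.287,0.0,0.0,0.0,0.0],[0.0,0.0,-0.287,0.0,0.0,0.0,0.0],[0.0,0.0,-0.287,0.0,0.0,0.0,0.0]]
```

Emit:
{"method": "step_arm", "body": {
  "plan": [
    [-0.004, -0.005, 0.258, 0, 0, 0, 0.1],
    [-0.004, -0.005, 0.258, 0, 0, 0, 0.1],
    [-0.004, -0.005, 0.258, 0, 0, 0, 0.1],
    [-0.004, -0.005, 0.258, 0, 0, 0, 0.1],
    [-0.004, -0.005, 0.258, 0, 0, 0, 0.1],
    [-0.004, -0.005, 0.258, 0, 0, 0, 0.1],
    [-0.004, -0.005, 0.258, 0, 0, 0, 0.1],
    [-0.004, -0.005, 0.258, 0, 0, 0, 0.1]
  ]
}}

```text
time: 4.3
ee_pos: [0.6435, -0.0208, 0.193]
orientation: [0.0, 0.732, 0.682, 0.0]
force: [-0.2, 0.2, -0.2]
grip_width: 0.0386
grasp_force: 0.0
```

Emit:
{"method": "step_arm", "body": {
  "plan": [
    [0, 0, 0, 0, 0, 0, 0.95],
    [0, 0, 0, 0, 0, 0, 0.95],
    [0, 0, 0, 0, 0, 0, 0.95],
    [0, 0, 0, 0, 0, 0, 0.95],
    [0, 0, 0, 0, 0, 0, 0.95],
    [0, 0, 0, 0, 0, 0, 0.95],
    [0, 0, 0, 0, 0, 0, 0.95],
    [0, 0, 0, 0, 0, 0, 0.95]
  ],
  "newtons": 20
}}

```text
time: 5.3
ee_pos: [0.6429, -0.0208, 0.1928]
orientation: [-0.0, 0.732, 0.682, -0.0]
force: [-5.8, 0.1, 0.7]
grip_width: 0.0116
grasp_force: 20.2
```

Emit:
{"method": "step_arm", "body": {
  "plan": [
    [0.001, 0.024, 0.0, 0, 0.0, -0.049, 0.95],
    [0.007, 0.047, 0.0, 0, 0.0, -0.097, 0.95],
    [0.016, 0.069, 0.0, 0.0, 0.0, -0.146, 0.95],
    [0.028, 0.09, 0.0, 0.0, 0.0, -0.194, 0.95],
    [0.043, 0.108, 0.0, 0.0, 0.0, -0.243, 0.95],
    [0.061, 0.124, 0.0, 0.0, 0.0, -0.292, 0.95],
    [0.081, 0.137, 0.0, 0.0, 0.0, -0.34, 0.95],
    [0.103, 0.147, 0.0, 0.0, 0.0, -0.389, 0.95]
  ]
}}

```text
time: 6.3
ee_pos: [0.6866, 0.0073, 0.1926]
orientation: [-0.003, 0.206, 0.979, -0.001]
force: [-11.7, -0.1, 4.9]
grip_width: 0.0115
grasp_force: 19.6
```

Emit:
{"method": "step_arm", "body": {
  "plan": [
    [0.0, 0.0, 0.0, 0.0, 0.0, 0.0, 0.95],
    [0.0, 0.0, 0.0, 0.0, 0.0, 0.0, 0.0],
    [0.0, 0.0, 0.0, 0.0, 0.0, 0.0, 0.0],
    [0.0, 0.0, 0.0, 0.0, 0.0, 0.0, 0.0],
    [0.0, 0.0, -0.287, 0.0, 0.0, 0.0, 0.0],
    [0.0, 0.0, -0.287, 0.0, 0.0, 0.0, 0.0],
    [0.0, 0.0, -0.287, 0.0, 0.0, 0.0, 0.0],
    [0.0, 0.0, -0.287, 0.0, 0.0, 0.0, 0.0]
  ]
}}

```text
time: 7.3
ee_pos: [0.6898, 0.0068, 0.2782]
orientation: [-0.0, 0.208, 0.978, 0.0]
force: [-0.6, -0.5, -0.3]
grip_width: 0.0427
grasp_force: 0.0
```

```bash
python3 - <<'E'
from h import *
print(get_state()["ee_pos"],yaw_now())
s=snapshot("wrist");save(s,"w2",None,1.5)
for d in(.07,.0711,.066):pass
print("axis",proj(s,(*AX,.178))*1.5,[ (proj(s,(AX[0]+.047*np.cos(np.radians(a)),AX[1]+.047*np.sin(np.radians(a)),.215))*1.5).round() for a in(266,310,336)])
E
```

```text
[0.68984632 0.00682663 0.27819627] 65.97325950218593
axis [382.96877889 211.22477434] [array([298., 251.]), array([345., 299.]), array([383., 307.])]
```

View pics/w2.png

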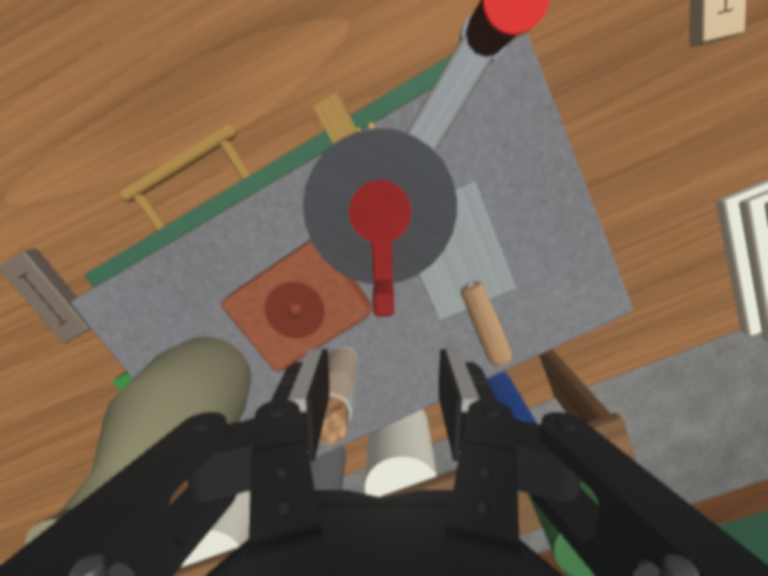

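The lever now points at (384,298), the predicted +0.6 direction, and the handle has not moved. I'll fix the knob position and go grip it.

```bash
python3 - <<'E'
from h import *
s=snapshot("top");hsv=cv2.cvtColor(s["pixels"],cv2.COLOR_RGB2HSV)
m=(((hsv[...,0]<5)|(hsv[...,0]>175))&(hsv[...,1]>200)&(hsv[...,2]>110));m[:140]=0;m[230:]=0;m[:,:190]=0;m[:,235:]=0
n,L,st,c=cv2.connectedComponentsWithStats(m.astype(np.uint8));
for i in range(1,n):print(st[i],onz(s,c[i],.223))
k=onz(s,c[1+np.argmax(st[1:,4])],.223);d=k[:2]-AX;h=np.degrees(np.arctan2(d[1],d[0]));print(np.hypot(*d),h)
x,y=AX+.110*np.array([np.cos(np.radians(h)),np.sin(np.radians(h))])
plan([[(x,y,.278,h-90,-.3)],[(x,y,.184,h-90,-.3)],[(x,y,.184,h-90,1)],arc(.11,h,163,.184,-90,1)])
E
```

```text
[219 180   6   7  35] [0.58459994 0.1174672  0.223     ]
0.11003021978363112 124.23394389815374
8x [0.469, 0.195, -0.002, 0.0, -0.001, 0.176, -0.3]
8x [0.0, 0.0, 0.313, 0.0, 0.0, 0.0, -0.3]
8x [0.0, 0.0, 0.0, 0.0, 0.0, 0.0, 1.0]
[[-0.001,-0.031,0.0,0.0,0.0,-0.027,1.0],[-0.005,-0.062,0.0,0.0,0.0,-0.053,1.0],[-0.012,-0.092,0.0,0.0,0.0,-0.08,1.0],[-0.021,-0.122,0.0,0.0,0.0,-0.107,1.0],[-0.032,-0.15,0.001,0.0,0.0,-0.134,1.0],[-0.046,-0.178,0.001,0.0,0.0,-0.161,1.0],[-0.062,-0.205,0.001,-0.001,0.0,-0.188,1.0],[-0.081,-0.23,0.001,-0.001,0.0,-0.215,1.0]]
```

Emit:
{"method": "step_arm", "body": {
  "plan": [
    [0.469, 0.195, -0.002, 0, 0, 0.176, -0.3],
    [0.469, 0.195, -0.002, 0, 0, 0.176, -0.3],
    [0.469, 0.195, -0.002, 0, 0, 0.176, -0.3],
    [0.469, 0.195, -0.002, 0, 0, 0.176, -0.3],
    [0.469, 0.195, -0.002, 0, 0, 0.176, -0.3],
    [0.469, 0.195, -0.002, 0, 0, 0.176, -0.3],
    [0.469, 0.195, -0.002, 0, 0, 0.176, -0.3],
    [0.469, 0.195, -0.002, 0, 0, 0.176, -0.3]
  ]
}}

```text
time: 8.4
ee_pos: [0.5853, 0.117, 0.2794]
orientation: [-0.0, 0.467, 0.884, -0.0]
force: [1.1, 0.0, -0.8]
grip_width: 0.0554
grasp_force: 0.0
```

Emit:
{"method": "step_arm", "body": {
  "plan": [
    [0, 0, 0.313, 0, 0, 0, -0.3],
    [0, 0, 0.313, 0, 0, 0, -0.3],
    [0, 0, 0.313, 0, 0, 0, -0.3],
    [0, 0, 0.313, 0, 0, 0, -0.3],
    [0, 0, 0.313, 0, 0, 0, -0.3],
    [0, 0, 0.313, 0, 0, 0, -0.3],
    [0, 0, 0.313, 0, 0, 0, -0.3],
    [0, 0, 0.313, 0, 0, 0, -0.3]
  ]
}}

```text
time: 9.4
ee_pos: [0.585, 0.1176, 0.186]
orientation: [0.0, 0.467, 0.884, 0.0]
force: [-1.1, -1.2, 0.1]
grip_width: 0.0555
grasp_force: 0.0
```

Emit:
{"method": "step_arm", "body": {
  "plan": [
    [0, 0, 0, 0, 0, 0, 1],
    [0, 0, 0, 0, 0, 0, 1],
    [0, 0, 0, 0, 0, 0, 1],
    [0, 0, 0, 0, 0, 0, 1],
    [0, 0, 0, 0, 0, 0, 1],
    [0, 0, 0, 0, 0, 0, 1],
    [0, 0, 0, 0, 0, 0, 1],
    [0, 0, 0, 0, 0, 0, 1]
  ],
  "newtons": 30
}}

```text
time: 10.4
ee_pos: [0.5846, 0.1176, 0.1858]
orientation: [-0.0, 0.467, 0.884, -0.0]
force: [-4.1, -1.8, 3.2]
grip_width: 0.0235
grasp_force: 30.1
```

Emit:
{"method": "step_arm", "body": {
  "plan": [
    [-0.001, -0.031, 0.0, 0.0, 0.0, -0.027, 1.0],
    [-0.005, -0.062, 0.0, 0.0, 0.0, -0.053, 1.0],
    [-0.012, -0.092, 0.0, 0.0, 0.0, -0.08, 1.0],
    [-0.021, -0.122, 0.0, 0.0, 0.0, -0.107, 1.0],
    [-0.032, -0.15, 0.001, 0.0, 0.0, -0.134, 1.0],
    [-0.046, -0.178, 0.001, 0.0, 0.0, -0.161, 1.0],
    [-0.062, -0.205, 0.001, -0.001, 0.0, -0.188, 1.0],
    [-0.081, -0.23, 0.001, -0.001, 0.0, -0.215, 1.0]
  ]
}}

```text
time: 11.4
ee_pos: [0.5408, 0.0621, 0.1857]
orientation: [-0.0, 0.145, 0.989, 0.005]
force: [-5.7, 8.9, 5.1]
grip_width: 0.0231
grasp_force: 31.2
```

```bash
python3 - <<'E'
from h import *
st=get_state();d=st["ee_pos"][:2]-AX;h=np.degrees(np.arctan2(d[1],d[0]));print(np.hypot(*d),h,yaw_now()+90,st["force"],st["grip_width"])
# arcs: one full cycle back to 96 and forth to 163
A=arc(.11,h,96.5,.184,-90,1);B=arc(.11,96.5,163.5,.184,-90,1);C=arc(.11,163.5,96.5,.184,-90,1)
plan([A,B,C,B])
E
```

```text
0.1115755231322689 161.37315351849844 163.3159890950419 [-5.72563251  8.85950742  5.13947461] 0.023109049966872974
[[-0.011,0.051,0.006,0.003,-0.001,0.056,1.0],[-0.023,0.102,0.007,0.003,-0.001,0.101,1.0],[-0.043,0.15,0.007,0.003,-0.001,0.146,1.0],[-0.069,0.194,0.007,0.003,-0.001,0.191,1.0],[-0.101,0.235,0.008,0.003,-0.002,0.236,1.0],[-0.139,0.271,0.008,0.003,-0.002,0.281,1.0],[-0.181,0.301,0.008,0.003,-0.002,0.326,1.0],[-0.227,0.324,0.008,0.002,-0.002,0.371,1.0]]
[[-0.004,-0.053,0.0,0.0,0.0,-0.046,1.0],[-0.015,-0.105,0.0,0.0,0.0,-0.093,1.0],[-0.034,-0.155,0.0,0.0,0.0,-0.139,1.0],[-0.061,-0.202,0.0,0.0,0.0,-0.186,1.0],[-0.093,-0.244,0.0,0.0,0.0,-0.232,1.0],[-0.132,-0.282,0.0,0.0,0.0,-0.279,1.0],[-0.175,-0.313,0.0,0.0,0.0,-0.325,1.0],[-0.223,-0.337,0.0,0.0,0.0,-0.372,1.0]]
[[-0.004,0.053,0.0,0.001,0.0,0.047,1.0],[-0.015,0.106,0.0,0.0,0.0,0.093,1.0],[-0.035,0.156,0.0,0.0,0.0,0.14,1.0],[-0.061,0.202,0.0,0.0,0.0,0.186,1.0],[-0.093,0.245,0.0,0.0,0.0,0.233,1.0],[-0.132,0.282,0.0,0.0,0.0,0.279,1.0],[-0.176,0.313,0.0,0.0,0.0,0.326,1.0],[-0.223,0.337,0.0,0.0,0.0,0.372,1.0]]
[[-0.004,-0.053,0.0,0.0,0.0,-0.046,1.0],[-0.015,-0.105,0.0,0.0,0.0,-0.093,1.0],[-0.034,-0.155,0.0,0.0,0.0,-0.139,1.0],[-0.06,-0.202,0.0,0.0,0.0,-0.186,1.0],[-0.093,-0.244,0.0,0.0,0.0,-0.232,1.0],[-0.132,-0.282,0.0,0.0,0.0,-0.279,1.0],[-0.175,-0.313,0.0,0.0,0.0,-0.325,1.0],[-0.223,-0.337,0.0,0.0,0.0,-0.372,1.0]]
```

Emit:
{"method": "step_arm", "body": {
  "plan": [
    [-0.004, 0.053, 0.0, 0, 0.0, 0.047, 1.0],
    [-0.015, 0.106, 0.0, 0.0, 0.0, 0.093, 1.0],
    [-0.035, 0.156, 0.0, 0.0, 0.0, 0.14, 1.0],
    [-0.061, 0.202, 0.0, 0.0, 0.0, 0.186, 1.0],
    [-0.093, 0.245, 0.0, 0.0, 0.0, 0.233, 1.0],
    [-0.132, 0.282, 0.0, 0.0, 0.0, 0.279, 1.0],
    [-0.176, 0.313, 0.0, 0.0, 0.0, 0.326, 1.0],
    [-0.223, 0.337, 0.0, 0.0, 0.0, 0.372, 1.0]
  ]
}}

```text
time: 12.4
ee_pos: [0.6355, 0.1341, 0.1857]
orientation: [0.001, 0.671, 0.742, -0.0]
force: [-33.1, -9.6, 14.9]
grip_width: 0.0229
grasp_force: 33.0
```

Emit:
{"method": "step_arm", "body": {
  "plan": [
    [-0.004, -0.053, 0.0, 0.0, 0.0, -0.046, 1.0],
    [-0.015, -0.105, 0.0, 0.0, 0.0, -0.093, 1.0],
    [-0.034, -0.155, 0.0, 0.0, 0.0, -0.139, 1.0],
    [-0.061, -0.202, 0.0, 0.0, 0.0, -0.186, 1.0],
    [-0.093, -0.244, 0.0, 0.0, 0.0, -0.232, 1.0],
    [-0.132, -0.282, 0.0, 0.0, 0.0, -0.279, 1.0],
    [-0.175, -0.313, 0.0, 0.0, 0.0, -0.325, 1.0],
    [-0.223, -0.337, 0.0, 0.0, 0.0, -0.372, 1.0]
  ]
}}

```text
time: 13.4
ee_pos: [0.5406, 0.0619, 0.1853]
orientation: [-0.0, 0.144, 0.99, 0.005]
force: [-4.5, 8.0, 2.7]
grip_width: 0.0231
grasp_force: 32.5
```

Emit:
{"method": "step_arm", "body": {
  "plan": [
    [-0.004, 0.053, 0.0, 0, 0.0, 0.047, 1.0],
    [-0.015, 0.106, 0.0, 0.0, 0.0, 0.093, 1.0],
    [-0.035, 0.156, 0.0, 0.0, 0.0, 0.14, 1.0],
    [-0.061, 0.202, 0.0, 0.0, 0.0, 0.186, 1.0],
    [-0.093, 0.245, 0.0, 0.0, 0.0, 0.233, 1.0],
    [-0.132, 0.282, 0.0, 0.0, 0.0, 0.279, 1.0],
    [-0.176, 0.313, 0.0, 0.0, 0.0, 0.326, 1.0],
    [-0.223, 0.337, 0.0, 0.0, 0.0, 0.372, 1.0]
  ]
}}

```text
time: 14.4
ee_pos: [0.6355, 0.1342, 0.1852]
orientation: [0.001, 0.671, 0.742, -0.0]
force: [-27.2, -8.6, 11.4]
grip_width: 0.0234
grasp_force: 34.0
```

```bash
python3 - <<'E'
from h import *
st=get_state();d=st["ee_pos"][:2]-AX;h=np.degrees(np.arctan2(d[1],d[0]));print(np.hypot(*d),h,yaw_now()+90,st["ee_pos"],st["force"],st["grip_width"])
s=snapshot("wrist");save(s,"w3",None,1)
E
```

```text
0.1082459971062027 95.81630955002527 95.74155130693799 [0.63553041 0.13418874 0.18522558] [-27.23646347  -8.56145727  11.42994222] 0.023425587043461985
```

View pics/w3.png

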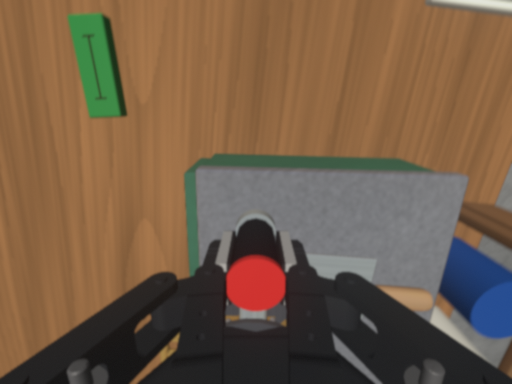

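The handle was pressed against its 0 stop (27 N), so I'll turn back at about 99° instead. A partial third stroke puts the screw between about 1.45 and 2.5 rad however many teeth were lost.

```bash
python3 - <<'E'
from h import *
a=np.radians(96.2);c=(np.array([AX[0]+.11*np.cos(a),AX[1]+.11*np.sin(a),.184]),Rd(6.2))
B=arc(.11,96.2,140,.184,-90,1);C=arc(.11,140,99,.184,-90,1);e=C[-1]
plan([B,C,[e[:4]+(-.2,)]*4+[(e[0],e[1],.28,e[3],-.2)]],c)
E
```

```text
[[-0.002,-0.035,0.0,0.0,0.0,-0.03,1.0],[-0.007,-0.07,0.0,0.0,0.0,-0.061,1.0],[-0.015,-0.104,0.0,0.0,0.0,-0.091,1.0],[-0.026,-0.137,0.0,0.0,0.0,-0.122,1.0],[-0.041,-0.169,0.0,0.0,0.0,-0.152,1.0],[-0.059,-0.199,0.0,0.0,0.0,-0.183,1.0],[-0.079,-0.227,0.0,0.0,0.0,-0.213,1.0],[-0.102,-0.254,0.0,0.0,0.0,-0.243,1.0]]
[[-0.002,0.033,0.0,0.0,0.0,0.028,1.0],[-0.006,0.065,0.0,0.0,0.0,0.057,1.0],[-0.013,0.097,0.0,0.0,0.0,0.085,1.0],[-0.023,0.129,0.0,0.0,0.0,0.114,1.0],[-0.036,0.159,0.0,0.0,0.0,0.142,1.0],[-0.052,0.188,0.0,0.0,0.0,0.17,1.0],[-0.069,0.215,0.0,0.0,0.0,0.199,1.0],[-0.09,0.241,0.0,0.0,0.0,0.227,1.0]]
[[0.0,0.0,0.0,0.0,0.0,0.0,-0.2],[0.0,0.0,0.0,0.0,0.0,0.0,-0.2],[0.0,0.0,0.0,0.0,0.0,0.0,-0.2],[0.0,0.0,0.0,0.0,0.0,0.0,-0.2],[0.0,0.0,-0.32,0.0,0.0,0.0,-0.2],[0.0,0.0,-0.32,0.0,0.0,0.0,-0.2],[0.0,0.0,-0.32,0.0,0.0,0.0,-0.2],[0.0,0.0,-0.32,0.0,0.0,0.0,-0.2]]
```

Emit:
{"method": "step_arm", "body": {
  "plan": [
    [-0.002, -0.035, 0.0, 0.0, 0.0, -0.03, 1.0],
    [-0.007, -0.07, 0.0, 0.0, 0.0, -0.061, 1.0],
    [-0.015, -0.104, 0.0, 0.0, 0.0, -0.091, 1.0],
    [-0.026, -0.137, 0.0, 0.0, 0.0, -0.122, 1.0],
    [-0.041, -0.169, 0.0, 0.0, 0.0, -0.152, 1.0],
    [-0.059, -0.199, 0.0, 0.0, 0.0, -0.183, 1.0],
    [-0.079, -0.227, 0.0, 0.0, 0.0, -0.213, 1.0],
    [-0.102, -0.254, 0.0, 0.0, 0.0, -0.243, 1.0]
  ]
}}

```text
time: 15.45
ee_pos: [0.5634, 0.0994, 0.1852]
orientation: [0.001, 0.342, 0.94, 0.004]
force: [0.3, 5.6, 0.3]
grip_width: 0.0231
grasp_force: 32.7
```

Emit:
{"method": "step_arm", "body": {
  "plan": [
    [-0.002, 0.033, 0.0, 0.0, 0.0, 0.028, 1.0],
    [-0.006, 0.065, 0.0, 0.0, 0.0, 0.057, 1.0],
    [-0.013, 0.097, 0.0, 0.0, 0.0, 0.085, 1.0],
    [-0.023, 0.129, 0.0, 0.0, 0.0, 0.114, 1.0],
    [-0.036, 0.159, 0.0, 0.0, 0.0, 0.142, 1.0],
    [-0.052, 0.188, 0.0, 0.0, 0.0, 0.17, 1.0],
    [-0.069, 0.215, 0.0, 0.0, 0.0, 0.199, 1.0],
    [-0.09, 0.241, 0.0, 0.0, 0.0, 0.227, 1.0]
  ]
}}

```text
time: 16.45
ee_pos: [0.631, 0.1338, 0.1852]
orientation: [0.001, 0.651, 0.759, 0.001]
force: [-0.4, -5.1, 1.3]
grip_width: 0.0233
grasp_force: 32.3
```

Emit:
{"method": "step_arm", "body": {
  "plan": [
    [0.0, 0.0, 0.0, 0.0, 0.0, 0.0, -0.2],
    [0.0, 0.0, 0.0, 0.0, 0.0, 0.0, -0.2],
    [0.0, 0.0, 0.0, 0.0, 0.0, 0.0, -0.2],
    [0.0, 0.0, 0.0, 0.0, 0.0, 0.0, -0.2],
    [0.0, 0.0, -0.32, 0.0, 0.0, 0.0, -0.2],
    [0.0, 0.0, -0.32, 0.0, 0.0, 0.0, -0.2],
    [0.0, 0.0, -0.32, 0.0, 0.0, 0.0, -0.2],
    [0.0, 0.0, -0.32, 0.0, 0.0, 0.0, -0.2]
  ]
}}

```text
time: 17.45
ee_pos: [0.6297, 0.1349, 0.2814]
orientation: [-0.0, 0.65, 0.76, 0.002]
force: [-0.3, -0.7, -1.1]
grip_width: 0.0508
grasp_force: 0.0
```

```bash
python3 - <<'E'
from h import *
print(yaw_now(),get_state()["ee_pos"])
# to a viewing pose beside/above tray handle; handle mid estimate (.558,-.109); tool y along press x (5deg) 
s=snapshot("wrist")
plan([[(.50,.0,.28,5,-.2)],[(.49,-.109,.25,5,-.3)]])
E
```

```text
8.936936325032468 [0.6297486  0.13490246 0.28139882]
8x [-0.377, -0.496, 0.0, 0.0, -0.001, 0.022, -0.2]
8x [-0.359, -0.065, 0.101, 0.0, 0.0, 0.0, -0.3]
```

Emit:
{"method": "step_arm", "body": {
  "plan": [
    [-0.377, -0.496, 0, 0, 0, 0.022, -0.2],
    [-0.377, -0.496, 0, 0, 0, 0.022, -0.2],
    [-0.377, -0.496, 0, 0, 0, 0.022, -0.2],
    [-0.377, -0.496, 0, 0, 0, 0.022, -0.2],
    [-0.377, -0.496, 0, 0, 0, 0.022, -0.2],
    [-0.377, -0.496, 0, 0, 0, 0.022, -0.2],
    [-0.377, -0.496, 0, 0, 0, 0.022, -0.2],
    [-0.377, -0.496, 0, 0, 0, 0.022, -0.2]
  ]
}}

```text
time: 18.5
ee_pos: [0.5008, 0.0005, 0.2811]
orientation: [-0.0, 0.675, 0.737, 0.002]
force: [0.1, -0.3, -0.1]
grip_width: 0.0511
grasp_force: 0.0
```

Emit:
{"method": "step_arm", "body": {
  "plan": [
    [-0.359, -0.065, 0.101, 0, 0, 0, -0.3],
    [-0.359, -0.065, 0.101, 0, 0, 0, -0.3],
    [-0.359, -0.065, 0.101, 0, 0, 0, -0.3],
    [-0.359, -0.065, 0.101, 0, 0, 0, -0.3],
    [-0.359, -0.065, 0.101, 0, 0, 0, -0.3],
    [-0.359, -0.065, 0.101, 0, 0, 0, -0.3],
    [-0.359, -0.065, 0.101, 0, 0, 0, -0.3],
    [-0.359, -0.065, 0.101, 0, 0, 0, -0.3]
  ]
}}

```text
time: 19.5
ee_pos: [0.4903, -0.1086, 0.2508]
orientation: [-0.0, 0.676, 0.737, 0.002]
force: [0.3, 0.2, -0.7]
grip_width: 0.0559
grasp_force: 0.0
```

```bash
python3 - <<'E'
from h import *
s=snapshot("wrist");save(s,"w4",None,1)
print(get_state()["ee_pos"],yaw_now())
print([proj(s,p).round(1) for p in((.559,-.109,.084),(.555,-.059,.084),(.563,-.159,.084))])
hsv=cv2.cvtColor(s["pixels"],cv2.COLOR_RGB2HSV);m=((hsv[...,0]>16)&(hsv[...,0]<32)&(hsv[...,1]>140)).astype(np.uint8)
n,L,st,c=cv2.connectedComponentsWithStats(m)
for i in range(1,n):
    if st[i,4]>40:print(st[i],c[i],onz(s,c[i],.084))
E
```

```text
[ 0.49025691 -0.10868214  0.25067903] 4.988008294156649
[array([311.6, 181.4]), array([314.7, 138.6]), array([308.8, 220.4])]
[356  45   7  24  69] [359.84057971  56.55072464] [0.58901553 0.02838902 0.084     ]
[344  48  13  23 201] [349.99502488  59.67164179] [0.5793722  0.02459245 0.084     ]
[302 138  39  89 558] [310.5734767  180.31003584] [ 0.55755187 -0.10775998  0.084     ]
```

View pics/w4.png

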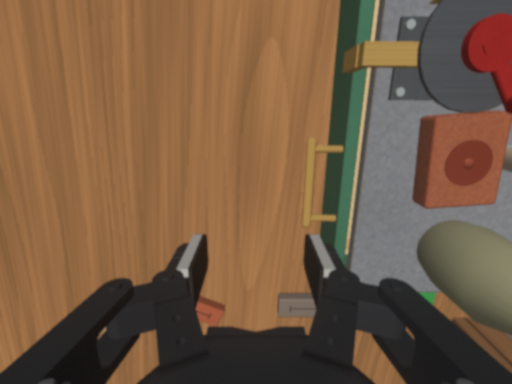

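The bar handle centre is at about (309,181), which gives (0.5565,-0.108), and the hook is at (380,55). I'll lower a 30 mm opening over the bar, grip it, and pull 20 mm first to check that it moves freely.

```bash
python3 - <<'E'
from h import *
u=np.array([np.cos(np.radians(5.3)),np.sin(np.radians(5.3))]);b=np.array([.5565,-.108])
T=lambda d,g:(*(b-u*d),.070,5.3,g)
plan([[(*b,.13,5.3,.3)],[T(0,.3)],[T(0,1)],[T(d,1) for d in np.linspace(0,.02,9)[1:]],[T(d,1) for d in np.linspace(.02,.144,8)]])
E
```

```text
8x [-0.018, 0.219, 0.403, 0.001, -0.001, -0.002, 0.3]
8x [0.0, 0.0, 0.2, 0.0, 0.0, 0.0, 0.3]
8x [0.0, 0.0, 0.0, 0.0, 0.0, 0.0, 1.0]
[[0.0,-0.008,0.0,0.0,0.0,0.0,1.0],[0.0,-0.016,0.0,0.0,0.0,0.0,1.0],[0.0,-0.025,0.0,0.0,0.0,0.0,1.0],[0.0,-0.033,0.0,0.0,0.0,0.0,1.0],[0.0,-0.041,0.0,0.0,0.0,0.0,1.0],[0.0,-0.05,0.0,0.0,0.0,0.0,1.0],[0.0,-0.058,0.0,0.0,0.0,0.0,1.0],[0.0,-0.066,0.0,0.0,0.0,0.0,1.0]]
[[0.0,0.0,0.0,0.0,0.0,0.0,1.0],[0.0,-0.059,0.0,0.0,0.0,0.0,1.0],[0.0,-0.118,0.0,0.0,0.0,0.0,1.0],[0.001,-0.177,0.0,0.0,0.0,0.0,1.0],[0.001,-0.236,0.0,0.0,0.0,0.0,1.0],[0.001,-0.295,0.0,0.0,0.0,0.0,1.0],[0.001,-0.354,0.0,0.0,0.0,0.0,1.0],[0.001,-0.414,0.0,0.0,0.0,0.0,1.0]]
```

Emit:
{"method": "step_arm", "body": {
  "plan": [
    [-0.018, 0.219, 0.403, 0, 0, 0, 0.3],
    [-0.018, 0.219, 0.403, 0, 0, 0, 0.3],
    [-0.018, 0.219, 0.403, 0, 0, 0, 0.3],
    [-0.018, 0.219, 0.403, 0, 0, 0, 0.3],
    [-0.018, 0.219, 0.403, 0, 0, 0, 0.3],
    [-0.018, 0.219, 0.403, 0, 0, 0, 0.3],
    [-0.018, 0.219, 0.403, 0, 0, 0, 0.3],
    [-0.018, 0.219, 0.403, 0, 0, 0, 0.3]
  ]
}}

```text
time: 20.55
ee_pos: [0.5565, -0.1085, 0.1306]
orientation: [0.0, 0.676, 0.737, 0.002]
force: [0.1, 0.7, 0.2]
grip_width: 0.0298
grasp_force: 0.0
```

Emit:
{"method": "step_arm", "body": {
  "plan": [
    [0, 0, 0.05, 0, 0, 0, 0.3],
    [0, 0, 0.1, 0, 0, 0, 0.3],
    [0, 0, 0.15, 0, 0, 0, 0.3],
    [0, 0, 0.2, 0, 0, 0, 0.3],
    [0, 0, 0.2, 0, 0, 0, 0.3],
    [0, 0, 0.2, 0, 0, 0, 0.3],
    [0, 0, 0.2, 0, 0, 0, 0.3],
    [0, 0, 0.2, 0, 0, 0, 0.3]
  ]
}}

```text
time: 21.55
ee_pos: [0.557, -0.1083, 0.0707]
orientation: [0.001, 0.676, 0.737, 0.002]
force: [-0.4, 0.4, -0.1]
grip_width: 0.0297
grasp_force: 0.0
```

Emit:
{"method": "step_arm", "body": {
  "plan": [
    [0, 0, 0, 0, 0, 0, 1],
    [0, 0, 0, 0, 0, 0, 1],
    [0, 0, 0, 0, 0, 0, 1],
    [0, 0, 0, 0, 0, 0, 1],
    [0, 0, 0, 0, 0, 0, 1],
    [0, 0, 0, 0, 0, 0, 1],
    [0, 0, 0, 0, 0, 0, 1],
    [0, 0, 0, 0, 0, 0, 1]
  ],
  "newtons": 40
}}

```text
time: 22.55
ee_pos: [0.5542, -0.1085, 0.0703]
orientation: [-0.002, 0.676, 0.737, -0.0]
force: [-6.5, -0.5, 5.4]
grip_width: 0.0093
grasp_force: 39.0
```

Emit:
{"method": "step_arm", "body": {
  "plan": [
    [0.0, -0.008, 0.0, 0.0, 0.0, 0.0, 1.0],
    [0.0, -0.016, 0.0, 0.0, 0.0, 0.0, 1.0],
    [0.0, -0.025, 0.0, 0.0, 0.0, 0.0, 1.0],
    [0.0, -0.033, 0.0, 0.0, 0.0, 0.0, 1.0],
    [0.0, -0.041, 0.0, 0.0, 0.0, 0.0, 1.0],
    [0.0, -0.05, 0.0, 0.0, 0.0, 0.0, 1.0],
    [0.0, -0.058, 0.0, 0.0, 0.0, 0.0, 1.0],
    [0.0, -0.066, 0.0, 0.0, 0.0, 0.0, 1.0]
  ]
}}

```text
time: 23.55
ee_pos: [0.5369, -0.1099, 0.0703]
orientation: [0.0, 0.676, 0.737, 0.002]
force: [1.7, 0.9, 4.6]
grip_width: 0.0089
grasp_force: 39.4
```

Emit:
{"method": "step_arm", "body": {
  "plan": [
    [0.0, -0.02, 0.0, 0.0, 0.0, 0.0, 1.0],
    [0.0, -0.07, 0.0, 0.0, 0.0, 0.0, 1.0],
    [0.0, -0.13, 0.0, 0.0, 0.0, 0.0, 1.0],
    [0.001, -0.19, 0.0, 0.0, 0.0, 0.0, 1.0],
    [0.001, -0.25, 0.0, 0.0, 0.0, 0.0, 1.0],
    [0.001, -0.31, 0.0, 0.0, 0.0, 0.0, 1.0],
    [0.001, -0.37, 0.0, 0.0, 0.0, 0.0, 1.0],
    [0.001, -0.41, 0.0, 0.0, 0.0, 0.0, 1.0]
  ]
}}

```text
time: 24.55
ee_pos: [0.4144, -0.1197, 0.0703]
orientation: [0.0, 0.676, 0.737, 0.003]
force: [23.0, 4.4, -0.9]
grip_width: 0.0091
grasp_force: 39.9
```

```bash
python3 - <<'E'
from h import *
st=get_state();print(st["ee_pos"],st["force"],st["grip_width"],yaw_now())
E
```

```text
[ 0.41439984 -0.11967501  0.07029708] [23.02066708  4.4404294  -0.88664372] 0.009129795109097007 4.970527262285612
```

The pull reached the stop (23 N, 140 mm of travel). Next: release, rise, and re-measure the bars and the tray.

```bash
python3 - <<'E'
from h import *
s=snapshot("top")
for k,v in bars(s).items():print(k,v)
xd=np.array([np.cos(np.radians(4.7)),np.sin(np.radians(4.7))]);yd=np.array([-xd[1],xd[0]])
F=np.array([.4144,-.1197])+.130*xd+.07*yd;print("F",F)
for nm,p in(("LF",(-.09,.182)),("RF",(-.09,-.182)),("LB",(.06,.182)),("RB",(.06,-.182))):
    q=F+p[0]*xd+p[1]*yd;print(nm,proj(s,(*q,.062 if p[0]>0 else .094)).round(1))
print("mug",onz(s,(398,209),.09),"jar",onz(s,(120,210),.09))
save(s,"t2",(140,120,400,260),3)
plan([[(.4144,-.1197,.07,5,.3)]*4+[(.4144,-.1197,.15,5,.3)]])
E
```

```text
buff (array([0.6001, 0.3633]), array([600.5, 363.4]), (42, 104), 167.9, np.int32(356))
white (array([0.4239, 0.3433]), array([423.9, 343.3]), (45, 107), 170.2, np.int32(398))
grey (array([ 0.6046, -0.3409]), array([ 603.7, -340.5]), (102, 43), -174.8, np.int32(357))
red (array([ 0.4113, -0.3597]), array([ 411.5, -360.1]), (36, 95), 160.7, np.int32(282))
F [ 0.53822716 -0.03928338]
LF [219.1 231.8]
RF [329.2 222.2]
LB [216.2 187.2]
RB [323.5 177.8]
mug [ 0.50600819 -0.45655807  0.09      ] jar [0.50704634 0.46404972 0.09      ]
[[0.0,-0.001,0.001,0.002,-0.001,0.0,0.3],[0.0,-0.001,0.001,0.002,-0.001,0.0,0.3],[0.0,-0.001,0.001,0.002,-0.001,0.0,0.3],[0.0,-0.001,0.001,0.002,-0.001,0.0,0.3],[0.001,0.001,-0.266,0.002,-0.001,0.0,0.3],[0.001,0.001,-0.266,0.002,-0.001,0.0,0.3],[0.001,0.001,-0.266,0.002,-0.001,0.0,0.3],[0.001,0.001,-0.266,0.002,-0.001,0.0,0.3]]
```

View pics/t2.png

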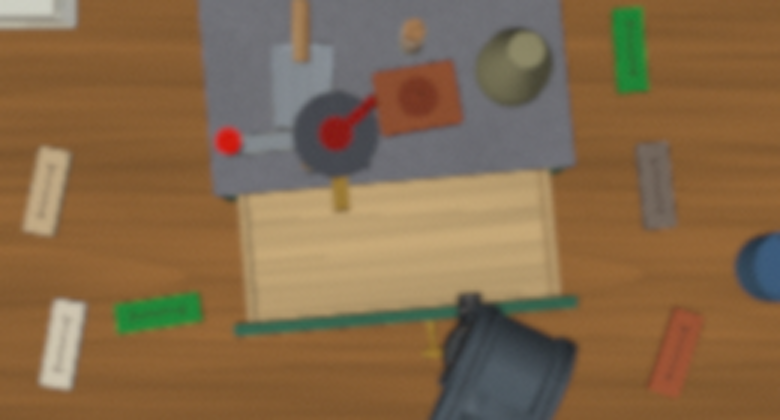

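Tray open at its stop, raised hook clear at (341,195). All four bars are where they were; the grey at (656,185) and red-brown at (675,352) are not the green ones at (630,50) and (158,312).

```bash
python3 - <<'E'
from h import *
st=(np.array([.4144,-.1197,.0703]),Rd(5))
plan([[(.4144,-.1197,.07,5,.3)]*4+[(.4144,-.1197,.15,5,.3)],[(.47,-.25,.17,60,-.7)],[(.604,-.3407,.15,95,-.7)],[(.604,-.3407,.10,95,-.7)]],st)
E
```

```text
[[0.0,0.0,0.001,0.0,0.0,0.0,0.3],[0.0,0.0,0.001,0.0,0.0,0.0,0.3],[0.0,0.0,0.001,0.0,0.0,0.0,0.3],[0.0,0.0,0.001,0.0,0.0,0.0,0.3],[0.0,0.0,-0.266,0.0,0.0,0.0,0.3],[0.0,0.0,-0.266,0.0,0.0,0.0,0.3],[0.0,0.0,-0.266,0.0,0.0,0.0,0.3],[0.0,0.0,-0.266,0.0,0.0,0.0,0.3]]
8x [-0.449, 0.147, -0.066, 0.0, 0.0, -0.306, -0.7]
8x [-0.538, -0.039, 0.066, 0.0, 0.0, -0.194, -0.7]
8x [0.0, 0.0, 0.167, 0.0, 0.0, 0.0, -0.7]
```

Emit:
{"method": "step_arm", "body": {
  "plan": [
    [0, 0, 0, 0, 0, 0, 0.3],
    [0, 0, 0, 0, 0, 0, 0.3],
    [0, 0, 0, 0, 0, 0, 0.3],
    [0, 0, 0, 0, 0, 0, 0.3],
    [0, 0, -0.266, 0, 0, 0, 0.3],
    [0, 0, -0.266, 0, 0, 0, 0.3],
    [0, 0, -0.266, 0, 0, 0, 0.3],
    [0, 0, -0.266, 0, 0, 0, 0.3]
  ]
}}

```text
time: 25.6
ee_pos: [0.4135, -0.1202, 0.1481]
orientation: [-0.001, 0.676, 0.737, 0.001]
force: [0.2, -0.5, -0.2]
grip_width: 0.0297
grasp_force: 0.0
```

Emit:
{"method": "step_arm", "body": {
  "plan": [
    [-0.449, 0.147, -0.066, 0, 0, -0.306, -0.7],
    [-0.449, 0.147, -0.066, 0, 0, -0.306, -0.7],
    [-0.449, 0.147, -0.066, 0, 0, -0.306, -0.7],
    [-0.449, 0.147, -0.066, 0, 0, -0.306, -0.7],
    [-0.449, 0.147, -0.066, 0, 0, -0.306, -0.7],
    [-0.449, 0.147, -0.066, 0, 0, -0.306, -0.7],
    [-0.449, 0.147, -0.066, 0, 0, -0.306, -0.7],
    [-0.449, 0.147, -0.066, 0, 0, -0.306, -0.7]
  ]
}}

```text
time: 26.6
ee_pos: [0.4694, -0.2506, 0.1685]
orientation: [0.0, 0.259, 0.966, 0.002]
force: [0.9, -0.1, -0.0]
grip_width: 0.0728
grasp_force: 0.0
```

Emit:
{"method": "step_arm", "body": {
  "plan": [
    [-0.538, -0.039, 0.066, 0, 0, -0.194, -0.7],
    [-0.538, -0.039, 0.066, 0, 0, -0.194, -0.7],
    [-0.538, -0.039, 0.066, 0, 0, -0.194, -0.7],
    [-0.538, -0.039, 0.066, 0, 0, -0.194, -0.7],
    [-0.538, -0.039, 0.066, 0, 0, -0.194, -0.7],
    [-0.538, -0.039, 0.066, 0, 0, -0.194, -0.7],
    [-0.538, -0.039, 0.066, 0, 0, -0.194, -0.7],
    [-0.538, -0.039, 0.066, 0, 0, -0.194, -0.7]
  ]
}}

```text
time: 27.6
ee_pos: [0.6035, -0.3414, 0.1499]
orientation: [0.001, -0.043, 0.999, 0.001]
force: [0.5, -0.2, 0.2]
grip_width: 0.0726
grasp_force: 0.0
```

```bash
cat >> h.py <<'E'
XD=np.array([np.cos(np.radians(4.7)),np.sin(np.radians(4.7))]);YD=np.array([-XD[1],XD[0]]);F=np.array([.538,-.042])
def slot(y,x=-.02):return F+x*XD+y*YD
E
python3 - <<'E'
from h import *
st=get_state();print(st["ee_pos"],yaw_now(),st["grip_width"])
s=snapshot("wrist");save(s,"w5")
c=np.array([.604,-.3407])
for dx in(-.05,.05):
  for dy in(-.018,.018):print(proj(s,(*(c+dx*XD+dy*YD),.018)).round())
q=slot(-.105)
g=(*c,.004,95)
plan([[(*c,.07,95,-.7)]*3+[g+(-.7,)],[g+(1,)],[(*c,.16,95,1)],[(*q,.16,94.7,1)],[(*q,.07,94.7,1)]*3+[(*q,.037,94.7,1)]])
E
```

```text
[ 0.60346553 -0.34137482  0.14991332] 94.94805483141333 0.07262484234014414
[238. 135.]
[274. 135.]
[240. 226.]
[272. 226.]
[[-0.001,0.002,0.266,0.001,0.001,0.0,-0.7],[-0.001,0.002,0.266,0.001,0.001,0.0,-0.7],[-0.001,0.002,0.266,0.001,0.001,0.0,-0.7],[-0.001,0.001,0.486,0.001,0.001,0.0,-0.7],[-0.001,0.001,0.486,0.001,0.001,0.0,-0.7],[-0.001,0.001,0.486,0.001,0.001,0.0,-0.7],[-0.001,0.001,0.486,0.001,0.001,0.0,-0.7],[-0.001,0.001,0.486,0.001,0.001,0.0,-0.7]]
8x [0.0, 0.0, 0.0, 0.0, 0.0, 0.0, 1.0]
8x [0.001, 0.0, -0.52, 0.0, 0.0, 0.0, 1.0]
8x [0.201, 0.661, -0.001, 0.0, 0.0, 0.001, 1.0]
[[0.0,0.0,0.3,0.0,0.0,0.0,1.0],[0.0,0.0,0.3,0.0,0.0,0.0,1.0],[0.0,0.0,0.3,0.0,0.0,0.0,1.0],[0.0,0.0,0.41,0.0,0.0,0.0,1.0],[0.0,0.0,0.41,0.0,0.0,0.0,1.0],[0.0,0.0,0.41,0.0,0.0,0.0,1.0],[0.0,0.0,0.41,0.0,0.0,0.0,1.0],[0.0,0.0,0.41,0.0,0.0,0.0,1.0]]
```

View pics/w5.png

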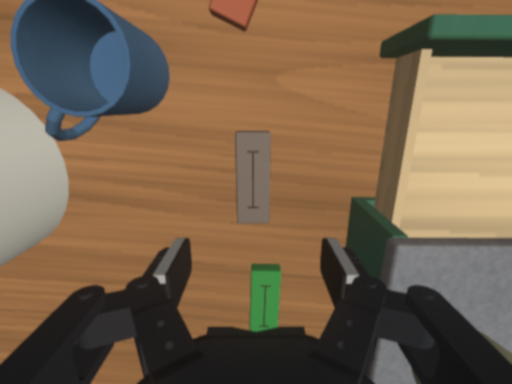

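The grey bar at (237–270,131–223) matches the prediction to about 3 px. The green look-alike at (265,297) stays clear of the fingers. Pick the grey and place it.

Emit:
{"method": "step_arm", "body": {
  "plan": [
    [0, 0, 0.2, 0, 0, 0, -0.7],
    [0, 0, 0.35, 0, 0, 0, -0.7],
    [0, 0, 0.44, 0, 0, 0, -0.7],
    [0, 0, 0.487, 0, 0, 0, -0.7],
    [0, 0, 0.487, 0, 0, 0, -0.7],
    [0, 0, 0.487, 0, 0, 0, -0.7],
    [0, 0, 0.487, 0, 0, 0, 1],
    [0, 0, 0.487, 0, 0, 0, 1]
  ]
}}

```text
time: 28.65
ee_pos: [0.6047, -0.342, 0.0046]
orientation: [0.002, -0.043, 0.999, 0.0]
force: [-0.3, -2.3, 1.6]
grip_width: 0.0371
grasp_force: 0.9
```

Emit:
{"method": "step_arm", "body": {
  "plan": [
    [0, 0, 0, 0, 0, 0, 1],
    [0, 0, 0, 0, 0, 0, 1],
    [0, 0, 0, 0, 0, 0, 1],
    [0, 0, 0, 0, 0, 0, 1],
    [0, 0, -0.15, 0, 0, 0, 1],
    [0, 0, -0.3, 0, 0, 0, 1],
    [0, 0, -0.45, 0, 0, 0, 1],
    [0, 0, -0.52, 0, 0, 0, 1]
  ]
}}

```text
time: 29.65
ee_pos: [0.6042, -0.3419, 0.1618]
orientation: [0.002, -0.043, 0.999, 0.0]
force: [-0.6, 0.4, -1.5]
grip_width: 0.0348
grasp_force: 41.5
```

Emit:
{"method": "step_arm", "body": {
  "plan": [
    [0.05, 0.165, 0, 0, 0, 0, 1],
    [0.1, 0.33, 0, 0, 0, 0, 1],
    [0.15, 0.5, 0, 0, 0, 0, 1],
    [0.201, 0.661, 0, 0, 0, 0, 1],
    [0.201, 0.661, 0, 0, 0, 0, 1],
    [0.201, 0.661, 0, 0, 0, 0, 1],
    [0.201, 0.661, 0, 0, 0, 0, 1],
    [0.201, 0.661, 0, 0, 0, 0, 1]
  ]
}}

```text
time: 30.65
ee_pos: [0.5267, -0.1502, 0.1592]
orientation: [0.001, -0.043, 0.999, 0.001]
force: [0.4, 0.7, -1.3]
grip_width: 0.0351
grasp_force: 41.5
```

Emit:
{"method": "step_arm", "body": {
  "plan": [
    [0, 0, 0.12, 0, 0, 0, 1],
    [0, 0, 0.24, 0, 0, 0, 1],
    [0, 0, 0.32, 0, 0, 0, 1],
    [0, 0, 0.37, 0, 0, 0, 1],
    [0, 0, 0.4, 0, 0, 0, 1],
    [0, 0, 0.41, 0, 0, 0, 1],
    [0, 0, 0.41, 0, 0, 0, 1],
    [0, 0, 0.41, 0, 0, 0, 1]
  ]
}}

```text
time: 31.65
ee_pos: [0.5274, -0.1492, 0.0375]
orientation: [0.002, -0.043, 0.999, 0.001]
force: [-0.4, -0.3, -0.9]
grip_width: 0.0349
grasp_force: 41.5
```

Emit:
{"method": "step_arm", "body": {
  "plan": [
    [0, 0, 0, 0, 0, 0, -0.13],
    [0, 0, 0, 0, 0, 0, -0.13],
    [0, 0, 0, 0, 0, 0, -0.13],
    [0, 0, 0, 0, 0, 0, -0.13],
    [0, 0, -0.1, 0, 0, 0, -0.13],
    [0, 0, -0.25, 0, 0, 0, -0.13],
    [0, 0, -0.41, 0, 0, 0, -0.13],
    [0, 0, -0.41, 0, 0, 0, -0.13]
  ]
}}

```text
time: 32.65
ee_pos: [0.5295, -0.1505, 0.1651]
orientation: [0.006, -0.043, 0.999, -0.001]
force: [0.8, -0.2, 0.2]
grip_width: 0.0482
grasp_force: 0.0
```

```bash
python3 - <<'E'
from h import *
st=get_state();print(st["ee_pos"],yaw_now(),st["grip_width"])
s=snapshot("top")
for k,v in bars(s,centers={'white':(161,235),'buff':(155,183),'red':(366,236)}).items():print(k,v)
q=slot(-.035);c=np.array([.4115,-.360]);y=70.5;g=(*c,.004,y)
plan([[(.45,-.28,.17,y,-.7)],[(*c,.12,y,-.7)],[g+(-.7,)]])
plan([[(*c,.16,y,1)],[(.47,-.2,.16,85,1)],[(*q,.16,94.7,1)],[(*q,.037,94.7,1)]],(np.array(g[:3]),Rd(y)))
E
```

```text
[ 0.52948751 -0.15050917  0.16509222] 94.9657015013859 0.0482328313081036
white (array([0.4236, 0.3434]), array([424. , 343.4]), (45, 107), 170.1, np.int32(398))
buff (array([0.6001, 0.3633]), array([600.5, 363.4]), (42, 104), 167.8, np.int32(356))
red (array([ 0.4111, -0.3598]), array([ 411.6, -359.7]), (36, 97), 160.2, np.int32(281))
8x [0.297, -0.409, -0.028, 0.0, 0.002, 0.136, -0.7]
8x [0.031, -0.295, 0.166, 0.0, 0.0, 0.0, -0.7]
8x [0.001, 0.0, 0.387, 0.0, 0.0, 0.0, -0.7]
8x [0.0, 0.0, -0.52, 0.0, 0.0, 0.0, 1.0]
8x [-0.006, 0.568, 0.0, 0.0, 0.0, -0.081, 1.0]
8x [-0.134, 0.418, 0.0, 0.0, 0.0, -0.053, 1.0]
8x [0.0, 0.0, 0.41, 0.0, 0.0, 0.0, 1.0]
```

Emit:
{"method": "step_arm", "body": {
  "plan": [
    [0.297, -0.409, -0.028, 0, 0, 0.136, -0.7],
    [0.297, -0.409, -0.028, 0, 0, 0.136, -0.7],
    [0.297, -0.409, -0.028, 0, 0, 0.136, -0.7],
    [0.297, -0.409, -0.028, 0, 0, 0.136, -0.7],
    [0.297, -0.409, -0.028, 0, 0, 0.136, -0.7],
    [0.297, -0.409, -0.028, 0, 0, 0.136, -0.7],
    [0.297, -0.409, -0.028, 0, 0, 0.136, -0.7],
    [0.297, -0.409, -0.028, 0, 0, 0.136, -0.7]
  ]
}}

```text
time: 33.7
ee_pos: [0.4485, -0.2786, 0.1673]
orientation: [0.001, 0.169, 0.986, 0.001]
force: [0.6, 0.5, -0.8]
grip_width: 0.0725
grasp_force: 0.0
```

Emit:
{"method": "step_arm", "body": {
  "plan": [
    [0.031, -0.295, 0.166, 0, 0, 0, -0.7],
    [0.031, -0.295, 0.166, 0, 0, 0, -0.7],
    [0.031, -0.295, 0.166, 0, 0, 0, -0.7],
    [0.031, -0.295, 0.166, 0, 0, 0, -0.7],
    [0.031, -0.295, 0.166, 0, 0, 0, -0.7],
    [0.031, -0.295, 0.166, 0, 0, 0, -0.7],
    [0.031, -0.295, 0.166, 0, 0, 0, -0.7],
    [0.031, -0.295, 0.166, 0, 0, 0, -0.7]
  ]
}}

```text
time: 34.7
ee_pos: [0.4102, -0.3592, 0.1174]
orientation: [0.001, 0.169, 0.986, 0.001]
force: [0.6, 0.2, -0.6]
grip_width: 0.0725
grasp_force: 0.0
```

```bash
cat >> h.py <<'E'
def wristbar(s,z=.018):
    """bar outline in wrist view: blob near image region ahead of the fingers, against wood"""
    im=cv2.cvtColor(s["pixels"],cv2.COLOR_RGB2LAB).astype(float)[60:245,175:340]
    b=np.median(im.reshape(-1,3),0);m=(np.linalg.norm((im-b)*[.5,1,1],axis=2)>14).astype(np.uint8)
    m=cv2.morphologyEx(m,cv2.MORPH_CLOSE,np.ones((7,7)))
    n,L,st,c=cv2.connectedComponentsWithStats(m);k=1+np.argmax(st[1:,4])
    pts=(np.argwhere(L==k)[:,::-1]+[175,60]);W=np.array([onz(s,q,z)[:2] for q in pts])
    (cx,cy),wh,a=cv2.minAreaRect((W*1000).astype(np.float32));e,V=np.linalg.eigh(np.cov(W.T))
    return W.mean(0).round(4),(round(cx,1),round(cy,1)),np.round(wh),round(float(np.degrees(np.arctan2(V[1,1],V[0,1]))),1)
E
python3 - <<'E'
from h import *
st=get_state();print(st["ee_pos"],yaw_now(),st["grip_width"],st["orientation"])
s=snapshot("wrist");print(wristbar(s))
E
```

```text
[ 0.41016061 -0.35921164  0.11744549] 70.50900652944601 0.07254611586601084 [8.28045526e-04 1.69272671e-01 9.85568102e-01 1.26199629e-03]
(array([ 0.4025, -0.3621]), (405.5, -363.5), array([34., 98.]), 161.7)
```

Emit:
{"method": "step_arm", "body": {
  "plan": [
    [0.002, -0.01, 0.12, 0, 0, 0, -0.7],
    [0.002, -0.01, 0.24, 0, 0, 0, -0.7],
    [0.002, -0.01, 0.34, 0, 0, 0, -0.7],
    [0.002, -0.01, 0.378, 0, 0, 0, -0.7],
    [0.002, -0.01, 0.378, 0, 0, 0, -0.7],
    [0.002, -0.01, 0.378, 0, 0, 0, -0.7],
    [0.002, -0.01, 0.378, 0, 0, 0, 1],
    [0.002, -0.01, 0.378, 0, 0, 0, 1]
  ]
}}

```text
time: 35.75
ee_pos: [0.4091, -0.3625, 0.005]
orientation: [0.001, 0.17, 0.986, 0.001]
force: [-1.2, -1.7, 1.0]
grip_width: 0.037
grasp_force: 0.8
```

Emit:
{"method": "step_arm", "body": {
  "plan": [
    [0, 0, 0, 0, 0, 0, 1],
    [0, 0, 0, 0, 0, 0, 1],
    [0, 0, 0, 0, 0, 0, 1],
    [0, 0, 0, 0, 0, 0, 1],
    [0, 0, -0.15, 0, 0, 0, 1],
    [0, 0, -0.3, 0, 0, 0, 1],
    [0, 0, -0.45, 0, 0, 0, 1],
    [0, 0, -0.52, 0, 0, 0, 1]
  ]
}}

```text
time: 36.75
ee_pos: [0.4089, -0.3627, 0.1622]
orientation: [0.002, 0.169, 0.986, 0.001]
force: [-0.2, 0.7, -1.1]
grip_width: 0.0349
grasp_force: 41.2
```

Emit:
{"method": "step_arm", "body": {
  "plan": [
    [0, 0.15, 0, 0, 0, -0.02, 1],
    [0, 0.3, 0, 0, 0, -0.04, 1],
    [0, 0.45, 0, 0, 0, -0.06, 1],
    [-0.006, 0.568, 0, 0, 0, -0.081, 1],
    [-0.006, 0.568, 0, 0, 0, -0.081, 1],
    [-0.006, 0.568, 0, 0, 0, -0.081, 1],
    [-0.006, 0.568, 0, 0, 0, -0.081, 1],
    [-0.006, 0.568, 0, 0, 0, -0.081, 1]
  ]
}}

```text
time: 37.75
ee_pos: [0.4665, -0.2029, 0.1602]
orientation: [0.001, 0.044, 0.999, 0.001]
force: [0.2, 0.3, -1.2]
grip_width: 0.035
grasp_force: 41.2
```

```bash
python3 - <<'E'
from h import *
st=get_state();print(st["ee_pos"],yaw_now(),st["grip_width"],st["orientation"])
q=slot(-.035,-.022);plan([[(*q,.16,94.7,1)],[(*q,.037,94.7,1)]])
E
```

```text
[ 0.46654277 -0.20294219  0.16016008] 84.96215736004997 0.03503976052744972 [6.85035900e-04 4.39500899e-02 9.99032661e-01 1.28959004e-03]
8x [-0.138, 0.428, 0.002, 0.001, 0.0, -0.054, 1.0]
8x [0.001, 0.0, 0.41, 0.0, 0.0, 0.0, 1.0]
```

Emit:
{"method": "step_arm", "body": {
  "plan": [
    [-0.04, 0.12, 0, 0, 0, -0.02, 1],
    [-0.08, 0.25, 0, 0, 0, -0.04, 1],
    [-0.12, 0.36, 0, 0, 0, -0.054, 1],
    [-0.138, 0.428, 0, 0, 0, -0.054, 1],
    [-0.138, 0.428, 0, 0, 0, -0.054, 1],
    [-0.138, 0.428, 0, 0, 0, -0.054, 1],
    [-0.138, 0.428, 0, 0, 0, -0.054, 1],
    [-0.138, 0.428, 0, 0, 0, -0.054, 1]
  ]
}}

```text
time: 38.75
ee_pos: [0.519, -0.0785, 0.1608]
orientation: [0.001, -0.041, 0.999, 0.001]
force: [1.3, -0.6, -1.9]
grip_width: 0.0353
grasp_force: 41.2
```

Emit:
{"method": "step_arm", "body": {
  "plan": [
    [0, 0, 0.12, 0, 0, 0, 1],
    [0, 0, 0.24, 0, 0, 0, 1],
    [0, 0, 0.32, 0, 0, 0, 1],
    [0, 0, 0.37, 0, 0, 0, 1],
    [0, 0, 0.4, 0, 0, 0, 1],
    [0, 0, 0.41, 0, 0, 0, 1],
    [0, 0, 0.41, 0, 0, 0, 1],
    [0, 0, 0.41, 0, 0, 0, 1]
  ]
}}

```text
time: 39.75
ee_pos: [0.5203, -0.0777, 0.0388]
orientation: [0.002, -0.042, 0.999, 0.001]
force: [-0.0, -0.2, -2.1]
grip_width: 0.0347
grasp_force: 41.2
```

Emit:
{"method": "step_arm", "body": {
  "plan": [
    [0, 0, 0, 0, 0, 0, -0.13],
    [0, 0, 0, 0, 0, 0, -0.13],
    [0, 0, 0, 0, 0, 0, -0.13],
    [0, 0, 0, 0, 0, 0, -0.13],
    [0, 0, -0.15, 0, 0, 0, -0.13],
    [0, 0, -0.3, 0, 0, 0, -0.13],
    [0, 0, -0.41, 0, 0, 0, -0.13],
    [0, 0, -0.41, 0, 0, 0, -0.13]
  ]
}}

```text
time: 40.75
ee_pos: [0.5216, -0.0784, 0.1646]
orientation: [0.005, -0.042, 0.999, -0.0]
force: [0.4, 0.1, 0.7]
grip_width: 0.0484
grasp_force: 0.0
```

```bash
python3 - <<'E'
from h import *
st=get_state();print(st["ee_pos"],yaw_now(),st["grip_width"],st["orientation"])
s=snapshot("top")
for k,v in bars(s,centers={'white':(161,235),'buff':(155,183)}).items():print(k,v)
c=np.array([.424,.3433]);y=80.2
q=slot(-.035,-.022)
plan([[(.45,.1,.17,88,-.3)],[(*c,.12,y,-.7)]],(np.array([*q,.16]),Rd(94.7)))
E
```

```text
[ 0.521611   -0.07842366  0.16464618] 94.78164811288485 0.04840978557547211 [ 4.56687469e-03 -4.17160990e-02  9.99119067e-01 -4.89557351e-06]
white (array([0.4238, 0.3433]), array([423.9, 343.3]), (45, 107), 170.4, np.int32(397))
buff (array([0.6001, 0.3631]), array([600.4, 362.9]), (42, 104), 167.6, np.int32(355))
8x [0.18, 0.612, -0.033, 0.0, 0.0, 0.037, -0.3]
8x [0.115, 0.808, 0.166, 0.0, 0.0, 0.044, -0.7]
```

Emit:
{"method": "step_arm", "body": {
  "plan": [
    [0.05, 0.15, -0.03, 0, 0, 0.01, -0.13],
    [0.1, 0.3, -0.033, 0, 0, 0.02, -0.3],
    [0.15, 0.46, -0.033, 0, 0, 0.037, -0.3],
    [0.18, 0.612, -0.033, 0, 0, 0.037, -0.3],
    [0.18, 0.612, -0.033, 0, 0, 0.037, -0.3],
    [0.18, 0.612, -0.033, 0, 0, 0.037, -0.3],
    [0.18, 0.612, -0.033, 0, 0, 0.037, -0.3],
    [0.18, 0.612, -0.033, 0, 0, 0.037, -0.3]
  ]
}}

```text
time: 41.8
ee_pos: [0.4503, 0.0997, 0.1706]
orientation: [0.001, 0.017, 1.0, 0.001]
force: [0.4, 0.0, -0.3]
grip_width: 0.0557
grasp_force: 0.0
```

Emit:
{"method": "step_arm", "body": {
  "plan": [
    [0.115, 0.808, 0.166, 0, 0, 0.044, -0.7],
    [0.115, 0.808, 0.166, 0, 0, 0.044, -0.7],
    [0.115, 0.808, 0.166, 0, 0, 0.044, -0.7],
    [0.115, 0.808, 0.166, 0, 0, 0.044, -0.7],
    [0.115, 0.808, 0.166, 0, 0, 0.044, -0.7],
    [0.115, 0.808, 0.166, 0, 0, 0.044, -0.7],
    [0.115, 0.808, 0.166, 0, 0, 0.044, -0.7],
    [0.115, 0.808, 0.166, 0, 0, 0.044, -0.7]
  ]
}}

```text
time: 42.8
ee_pos: [0.4245, 0.3431, 0.1224]
orientation: [0.001, 0.087, 0.996, 0.002]
force: [0.6, 0.1, -0.2]
grip_width: 0.073
grasp_force: 0.0
```

```bash
python3 - <<'E'
from h import *
st=get_state();print(st["ee_pos"],yaw_now(),st["grip_width"],st["orientation"])
s=snapshot("wrist");print(wristbar(s))
c=np.array([.424,.3433]);y=80.2;g=(*c,.004,y)
plan([[g+(-.7,)]])
q=slot(.105,-.022);plan([[(*c,.16,y,1)],[(.45,.2,.16,88,1)],[(*q,.16,94.7,1)],[(*q,.037,94.7,1)]],(np.array(g[:3]),Rd(y)))
E
```

```text
[0.42449866 0.34305807 0.12240852] 80.06201538115208 0.07295483123282297 [0.00128437 0.08661835 0.99623946 0.00159474]
(array([0.4179, 0.3426]), (421.1, 342.1), array([ 37., 101.]), 170.0)
8x [0.002, -0.001, 0.394, 0.001, 0.001, -0.001, -0.7]
8x [0.0, 0.0, -0.52, 0.0, 0.0, 0.0, 1.0]
8x [-0.167, -0.456, 0.0, 0.0, 0.0, -0.043, 1.0]
8x [-0.208, -0.457, 0.0, 0.0, 0.0, -0.038, 1.0]
8x [0.0, 0.0, 0.41, 0.0, 0.0, 0.0, 1.0]
```

Emit:
{"method": "step_arm", "body": {
  "plan": [
    [0.005, -0.002, 0.12, 0, 0, 0, -0.7],
    [0.005, -0.002, 0.24, 0, 0, 0, -0.7],
    [0.005, -0.002, 0.35, 0, 0, 0, -0.7],
    [0.005, -0.002, 0.394, 0, 0, 0, -0.7],
    [0.005, -0.002, 0.394, 0, 0, 0, -0.7],
    [0.005, -0.002, 0.394, 0, 0, 0, -0.7],
    [0.005, -0.002, 0.394, 0, 0, 0, 1],
    [0.005, -0.002, 0.394, 0, 0, 0, 1]
  ]
}}

```text
time: 43.85
ee_pos: [0.4231, 0.3444, 0.0047]
orientation: [0.002, 0.085, 0.996, 0.002]
force: [-0.1, -2.0, 1.7]
grip_width: 0.037
grasp_force: 0.9
```

Emit:
{"method": "step_arm", "body": {
  "plan": [
    [0, 0, 0, 0, 0, 0, 1],
    [0, 0, 0, 0, 0, 0, 1],
    [0, 0, 0, 0, 0, 0, 1],
    [0, 0, 0, 0, 0, 0, 1],
    [0, 0, -0.15, 0, 0, 0, 1],
    [0, 0, -0.3, 0, 0, 0, 1],
    [0, 0, -0.45, 0, 0, 0, 1],
    [0, 0, -0.52, 0, 0, 0, 1]
  ]
}}

```text
time: 44.85
ee_pos: [0.4228, 0.3445, 0.1621]
orientation: [0.002, 0.085, 0.996, 0.003]
force: [1.0, 0.0, -2.2]
grip_width: 0.035
grasp_force: 41.5
```

Emit:
{"method": "step_arm", "body": {
  "plan": [
    [-0.04, -0.11, 0, 0, 0, -0.01, 1],
    [-0.08, -0.23, 0, 0, 0, -0.02, 1],
    [-0.125, -0.34, 0, 0, 0, -0.03, 1],
    [-0.167, -0.456, 0, 0, 0, -0.043, 1],
    [-0.167, -0.456, 0, 0, 0, -0.043, 1],
    [-0.167, -0.456, 0, 0, 0, -0.043, 1],
    [-0.167, -0.456, 0, 0, 0, -0.043, 1],
    [-0.167, -0.456, 0, 0, 0, -0.043, 1]
  ]
}}

```text
time: 45.85
ee_pos: [0.4478, 0.2012, 0.1591]
orientation: [0.001, 0.017, 1.0, 0.001]
force: [1.0, -0.5, -2.2]
grip_width: 0.0346
grasp_force: 41.5
```

```bash
python3 - <<'E'
from h import *
st=get_state();print(st["ee_pos"],yaw_now(),st["grip_width"])
q=slot(.105,-.022);plan([[(*q,.16,94.7,1)],[(*q,.037,94.7,1)]])
E
```

```text
[0.44782959 0.20123882 0.15905779] 88.01844480533092 0.03457386667671599
8x [-0.215, -0.461, -0.004, 0.001, 0.001, -0.037, 1.0]
8x [-0.001, 0.0, 0.41, 0.0, 0.0, 0.0, 1.0]
```

Emit:
{"method": "step_arm", "body": {
  "plan": [
    [-0.05, -0.11, 0, 0, 0, -0.01, 1],
    [-0.1, -0.23, 0, 0, 0, -0.02, 1],
    [-0.16, -0.35, 0, 0, 0, -0.03, 1],
    [-0.215, -0.461, 0, 0, 0, -0.037, 1],
    [-0.215, -0.461, 0, 0, 0, -0.037, 1],
    [-0.215, -0.461, 0, 0, 0, -0.037, 1],
    [-0.215, -0.461, 0, 0, 0, -0.037, 1],
    [-0.215, -0.461, 0, 0, 0, -0.037, 1]
  ]
}}

```text
time: 46.85
ee_pos: [0.5073, 0.0609, 0.159]
orientation: [0.001, -0.041, 0.999, 0.001]
force: [0.4, 0.8, -1.1]
grip_width: 0.035
grasp_force: 41.5
```

Emit:
{"method": "step_arm", "body": {
  "plan": [
    [0, 0, 0.12, 0, 0, 0, 1],
    [0, 0, 0.24, 0, 0, 0, 1],
    [0, 0, 0.32, 0, 0, 0, 1],
    [0, 0, 0.37, 0, 0, 0, 1],
    [0, 0, 0.4, 0, 0, 0, 1],
    [0, 0, 0.41, 0, 0, 0, 1],
    [0, 0, 0.41, 0, 0, 0, 1],
    [0, 0, 0.41, 0, 0, 0, 1]
  ]
}}

```text
time: 47.85
ee_pos: [0.5087, 0.0602, 0.037]
orientation: [0.002, -0.04, 0.999, 0.001]
force: [0.3, -0.1, -1.2]
grip_width: 0.035
grasp_force: 41.4
```

Emit:
{"method": "step_arm", "body": {
  "plan": [
    [0, 0, 0, 0, 0, 0, -0.13],
    [0, 0, 0, 0, 0, 0, -0.13],
    [0, 0, 0, 0, 0, 0, -0.13],
    [0, 0, 0, 0, 0, 0, -0.13],
    [0, 0, -0.15, 0, 0, 0, -0.13],
    [0, 0, -0.3, 0, 0, 0, -0.13],
    [0, 0, -0.41, 0, 0, 0, -0.13],
    [0, 0, -0.41, 0, 0, 0, -0.13]
  ]
}}

```text
time: 48.85
ee_pos: [0.5101, 0.0599, 0.1628]
orientation: [0.005, -0.04, 0.999, 0.001]
force: [-0.4, -0.4, 0.5]
grip_width: 0.0483
grasp_force: 0.0
```

```bash
python3 - <<'E'
from h import *
st=get_state();print(st["ee_pos"],yaw_now(),st["grip_width"])
s=snapshot("top")
for k,v in bars(s,centers={'buff':(155,183)}).items():print(k,v)
c=np.array([.600,.363]);y=77.7
q=slot(.105,-.022)
plan([[(.47,.25,.17,88,-.3)],[(*c,.12,y,-.7)]],(np.array([*q,.16]),Rd(94.7)))
E
```

```text
[0.51005056 0.05992257 0.16277563] 94.60336428271876 0.048252672649079426
buff (array([0.6001, 0.3633]), array([600.5, 363.1]), (42, 104), 167.5, np.int32(358))
8x [0.073, 0.639, -0.033, 0.0, 0.0, 0.037, -0.3]
8x [-0.42, 0.391, 0.166, 0.0, 0.0, 0.057, -0.7]
```

Emit:
{"method": "step_arm", "body": {
  "plan": [
    [0.02, 0.16, -0.03, 0, 0, 0.01, -0.13],
    [0.04, 0.32, -0.033, 0, 0, 0.02, -0.3],
    [0.06, 0.48, -0.033, 0, 0, 0.037, -0.3],
    [0.073, 0.639, -0.033, 0, 0, 0.037, -0.3],
    [0.073, 0.639, -0.033, 0, 0, 0.037, -0.3],
    [0.073, 0.639, -0.033, 0, 0, 0.037, -0.3],
    [0.073, 0.639, -0.033, 0, 0, 0.037, -0.3],
    [0.073, 0.639, -0.033, 0, 0, 0.037, -0.3]
  ]
}}

```text
time: 49.9
ee_pos: [0.4706, 0.2481, 0.1691]
orientation: [0.001, 0.019, 1.0, 0.001]
force: [0.5, 0.5, -0.2]
grip_width: 0.0552
grasp_force: 0.0
```

Emit:
{"method": "step_arm", "body": {
  "plan": [
    [-0.42, 0.391, 0.166, 0, 0, 0.057, -0.7],
    [-0.42, 0.391, 0.166, 0, 0, 0.057, -0.7],
    [-0.42, 0.391, 0.166, 0, 0, 0.057, -0.7],
    [-0.42, 0.391, 0.166, 0, 0, 0.057, -0.7],
    [-0.42, 0.391, 0.166, 0, 0, 0.057, -0.7],
    [-0.42, 0.391, 0.166, 0, 0, 0.057, -0.7],
    [-0.42, 0.391, 0.166, 0, 0, 0.057, -0.7],
    [-0.42, 0.391, 0.166, 0, 0, 0.057, -0.7]
  ]
}}

```text
time: 50.9
ee_pos: [0.6006, 0.3619, 0.1219]
orientation: [0.002, 0.107, 0.994, 0.002]
force: [0.0, -0.0, -0.1]
grip_width: 0.0726
grasp_force: 0.0
```

```bash
python3 - <<'E'
from h import *
st=get_state();print(st["ee_pos"],yaw_now(),st["grip_width"],st["orientation"])
s=snapshot("wrist");print(wristbar(s))
c=np.array([.599,.363]);y=77.7;g=(*c,.004,y)
plan([[g+(-.7,)]])
q=slot(.035,-.022);plan([[(*c,.16,y,1)],[(.48,.22,.16,88,1)],[(*q,.16,94.7,1)],[(*q,.037,94.7,1)]],(np.array(g[:3]),Rd(y)))
E
```

```text
[0.60057876 0.36185904 0.12188091] 77.66773919983962 0.07262427455918453 [0.0017988  0.10741465 0.99421073 0.00196896]
(array([0.5942, 0.3626]), (597.3, 362.0), array([36., 99.]), 168.3)
8x [0.007, 0.001, 0.391, 0.001, 0.001, 0.0, -0.7]
8x [0.0, 0.0, -0.52, 0.0, 0.0, 0.0, 1.0]
8x [0.286, -0.55, 0.0, 0.0, 0.0, -0.057, 1.0]
8x [-0.138, -0.759, 0.0, 0.0, 0.0, -0.037, 1.0]
8x [0.0, 0.0, 0.41, 0.0, 0.0, 0.0, 1.0]
```

Emit:
{"method": "step_arm", "body": {
  "plan": [
    [0.007, 0, 0.12, 0, 0, 0, -0.7],
    [0.007, 0, 0.24, 0, 0, 0, -0.7],
    [0.007, 0, 0.35, 0, 0, 0, -0.7],
    [0.007, 0, 0.391, 0, 0, 0, -0.7],
    [0.007, 0, 0.391, 0, 0, 0, -0.7],
    [0.007, 0, 0.391, 0, 0, 0, -0.7],
    [0.007, 0, 0.391, 0, 0, 0, 1],
    [0.007, 0, 0.391, 0, 0, 0, 1]
  ]
}}

```text
time: 51.95
ee_pos: [0.5996, 0.363, 0.0042]
orientation: [0.002, 0.107, 0.994, 0.002]
force: [-0.3, -2.9, 1.8]
grip_width: 0.0365
grasp_force: 1.2
```

Emit:
{"method": "step_arm", "body": {
  "plan": [
    [0, 0, 0, 0, 0, 0, 1],
    [0, 0, 0, 0, 0, 0, 1],
    [0, 0, 0, 0, 0, 0, 1],
    [0, 0, 0, 0, 0, 0, 1],
    [0, 0, -0.15, 0, 0, 0, 1],
    [0, 0, -0.3, 0, 0, 0, 1],
    [0, 0, -0.45, 0, 0, 0, 1],
    [0, 0, -0.52, 0, 0, 0, 1]
  ]
}}

```text
time: 52.95
ee_pos: [0.5992, 0.3629, 0.1615]
orientation: [0.002, 0.107, 0.994, 0.002]
force: [1.0, -0.3, -2.2]
grip_width: 0.0353
grasp_force: 41.7
```

Emit:
{"method": "step_arm", "body": {
  "plan": [
    [0.06, -0.11, 0, 0, 0, -0.01, 1],
    [0.12, -0.23, 0, 0, 0, -0.02, 1],
    [0.18, -0.35, 0, 0, 0, -0.03, 1],
    [0.24, -0.46, 0, 0, 0, -0.045, 1],
    [0.286, -0.55, 0, 0, 0, -0.057, 1],
    [0.286, -0.55, 0, 0, 0, -0.057, 1],
    [0.286, -0.55, 0, 0, 0, -0.057, 1],
    [0.286, -0.55, 0, 0, 0, -0.057, 1]
  ]
}}

```text
time: 53.95
ee_pos: [0.4798, 0.2201, 0.1578]
orientation: [0.001, 0.018, 1.0, 0.001]
force: [-0.5, 0.4, -2.1]
grip_width: 0.035
grasp_force: 41.6
```

```bash
python3 - <<'E'
from h import *
st=get_state();print(st["ee_pos"],yaw_now(),st["grip_width"])
s=snapshot("top");save(s,"t3",(140,120,400,260),3)
q=slot(.035,-.022);plan([[(*q,.16,94.7,1)],[(*q,.037,94.7,1)]])
E
```

```text
[0.47984153 0.22008557 0.15777989] 87.96247362161138 0.03500371211635037
8x [-0.138, -0.759, -0.009, 0.001, 0.001, -0.037, 1.0]
8x [-0.001, 0.0, 0.41, 0.0, 0.0, 0.0, 1.0]
```

View pics/t3.png

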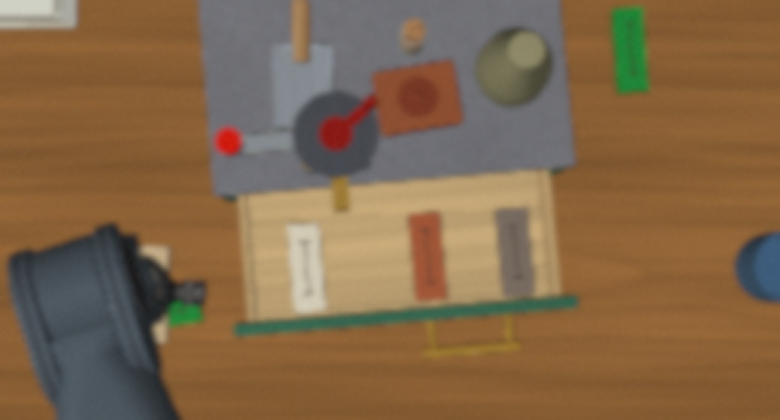

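White (306,268), red-brown (428,256) and grey (515,252) lie flat in the tray. The buff bar goes midway between white and red-brown.

Emit:
{"method": "step_arm", "body": {
  "plan": [
    [-0.03, -0.15, 0, 0, 0, -0.01, 1],
    [-0.055, -0.3, 0, 0, 0, -0.02, 1],
    [-0.085, -0.45, 0, 0, 0, -0.03, 1],
    [-0.11, -0.6, 0, 0, 0, -0.037, 1],
    [-0.142, -0.759, 0, 0, 0, -0.037, 1],
    [-0.142, -0.759, 0, 0, 0, -0.037, 1],
    [-0.142, -0.759, 0, 0, 0, -0.037, 1],
    [-0.142, -0.759, 0, 0, 0, -0.037, 1]
  ]
}}

```text
time: 55.0
ee_pos: [0.5138, -0.0084, 0.1575]
orientation: [0.001, -0.041, 0.999, 0.001]
force: [0.0, -0.4, -1.9]
grip_width: 0.0349
grasp_force: 41.6
```

Emit:
{"method": "step_arm", "body": {
  "plan": [
    [0, 0, 0.12, 0, 0, 0, 1],
    [0, 0, 0.24, 0, 0, 0, 1],
    [0, 0, 0.32, 0, 0, 0, 1],
    [0, 0, 0.37, 0, 0, 0, 1],
    [0, 0, 0.4, 0, 0, 0, 1],
    [0, 0, 0.41, 0, 0, 0, 1],
    [0, 0, 0.41, 0, 0, 0, 1],
    [0, 0, 0.41, 0, 0, 0, 1]
  ]
}}

```text
time: 56.0
ee_pos: [0.5149, -0.0094, 0.0356]
orientation: [0.002, -0.04, 0.999, 0.001]
force: [-0.0, 1.1, -0.9]
grip_width: 0.0349
grasp_force: 41.6
```

Emit:
{"method": "step_arm", "body": {
  "plan": [
    [0, 0, 0, 0, 0, 0, -0.13],
    [0, 0, 0, 0, 0, 0, -0.13],
    [0, 0, 0, 0, 0, 0, -0.13],
    [0, 0, 0, 0, 0, 0, -0.13],
    [0, 0, -0.15, 0, 0, 0, -0.13],
    [0, 0, -0.3, 0, 0, 0, -0.13],
    [0, 0, -0.41, 0, 0, 0, -0.13],
    [0, 0, -0.41, 0, 0, 0, -0.13]
  ]
}}

```text
time: 57.0
ee_pos: [0.5163, -0.0099, 0.1614]
orientation: [0.005, -0.04, 0.999, 0.0]
force: [-0.3, 0.5, 0.3]
grip_width: 0.0484
grasp_force: 0.0
```

```bash
python3 - <<'E'
from h import *
st=get_state();print(st["ee_pos"],yaw_now(),st["grip_width"])
q=slot(.035,-.022)
plan([[(.40,-.02,.17,50,.3)],[(.4144,-.1197,.15,5,.3)],[(.4144,-.1197,.07,4.7,.3)],[(.4144,-.1197,.07,4.7,1)]],(np.array([*q,.16]),Rd(94.7)))
E
```

```text
[ 0.51627833 -0.0099313   0.1614316 ] 94.60408688026382 0.0484211568684043
8x [0.379, -0.006, -0.033, 0.0, 0.0, 0.248, 0.3]
8x [-0.25, -0.224, 0.066, 0.0, 0.0, 0.25, 0.3]
8x [0.0, 0.0, 0.267, 0.0, 0.0, 0.002, 0.3]
8x [0.0, 0.0, 0.0, 0.0, 0.0, 0.0, 1.0]
```

Emit:
{"method": "step_arm", "body": {
  "plan": [
    [0.379, -0.006, -0.033, 0, 0, 0.248, 0.3],
    [0.379, -0.006, -0.033, 0, 0, 0.248, 0.3],
    [0.379, -0.006, -0.033, 0, 0, 0.248, 0.3],
    [0.379, -0.006, -0.033, 0, 0, 0.248, 0.3],
    [0.379, -0.006, -0.033, 0, 0, 0.248, 0.3],
    [0.379, -0.006, -0.033, 0, 0, 0.248, 0.3],
    [0.379, -0.006, -0.033, 0, 0, 0.248, 0.3],
    [0.379, -0.006, -0.033, 0, 0, 0.248, 0.3]
  ]
}}

```text
time: 58.0
ee_pos: [0.4007, -0.0205, 0.1671]
orientation: [0.0, 0.342, 0.94, 0.001]
force: [0.1, -0.1, 0.0]
grip_width: 0.0296
grasp_force: 0.0
```

Emit:
{"method": "step_arm", "body": {
  "plan": [
    [-0.25, -0.224, 0.066, 0, 0, 0.25, 0.3],
    [-0.25, -0.224, 0.066, 0, 0, 0.25, 0.3],
    [-0.25, -0.224, 0.066, 0, 0, 0.25, 0.3],
    [-0.25, -0.224, 0.066, 0, 0, 0.25, 0.3],
    [-0.25, -0.224, 0.066, 0, 0, 0.25, 0.3],
    [-0.25, -0.224, 0.066, 0, 0, 0.25, 0.3],
    [-0.25, -0.224, 0.066, 0, 0, 0.25, 0.3],
    [-0.25, -0.224, 0.066, 0, 0, 0.25, 0.3]
  ]
}}

```text
time: 59.0
ee_pos: [0.4149, -0.12, 0.1473]
orientation: [-0.0, 0.675, 0.737, 0.002]
force: [-0.0, 0.4, -0.0]
grip_width: 0.0298
grasp_force: 0.0
```

```bash
python3 - <<'E'
from h import *
st=get_state();print(st["ee_pos"],yaw_now(),st["grip_width"])
s=snapshot("top");save(s,"t4",(200,150,350,260),4)
plan([[(.4144,-.1197,.07,4.7,.3)]])
d=lambda t:(.4144+t*.9967,-.1197+t*.081,.07,4.7,1)
plan([[d(t) for t in np.linspace(0,.07,9)[1:]],[d(t) for t in np.linspace(.07,.142,9)[1:]]],(np.array(d(0)[:3]),Rd(4.7)))
E
```

```text
[ 0.41488177 -0.12003633  0.1473119 ] 5.027099540631121 0.02980195789398502
8x [0.001, -0.002, 0.258, 0.001, -0.001, 0.002, 0.3]
[[0.0,0.029,0.0,0.0,0.0,0.0,1.0],[0.0,0.058,0.0,0.0,0.0,0.0,1.0],[0.0,0.087,0.0,0.0,0.0,0.0,1.0],[0.0,0.117,0.0,0.0,0.0,0.0,1.0],[0.0,0.146,0.0,0.0,0.0,0.0,1.0],[0.0,0.175,0.0,0.0,0.0,0.0,1.0],[0.0,0.204,0.0,0.0,0.0,0.0,1.0],[0.0,0.233,0.0,0.0,0.0,0.0,1.0]]
[[0.0,0.03,0.0,0.0,0.0,0.0,1.0],[0.0,0.06,0.0,0.0,0.0,0.0,1.0],[0.0,0.09,0.0,0.0,0.0,0.0,1.0],[0.0,0.12,0.0,0.0,0.0,0.0,1.0],[0.0,0.15,0.0,0.0,0.0,0.0,1.0],[0.0,0.18,0.0,0.0,0.0,0.0,1.0],[0.0,0.21,0.0,0.0,0.0,0.0,1.0],[0.0,0.24,0.0,0.0,0.0,0.0,1.0]]
```

View pics/t4.png

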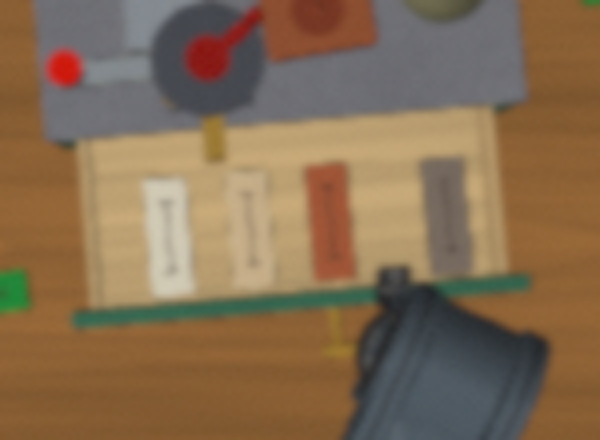

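All four bars are flat and side by side: white (168,237), buff (250,230), red-brown (329,222), grey (447,217). Pushing the tray home.

Emit:
{"method": "step_arm", "body": {
  "plan": [
    [0, 0, 0.08, 0, 0, 0, 0.3],
    [0, 0, 0.16, 0, 0, 0, 0.3],
    [0, 0, 0.22, 0, 0, 0, 0.3],
    [0, 0, 0.258, 0, 0, 0, 0.3],
    [0, 0, 0.258, 0, 0, 0, 0.3],
    [0, 0, 0.258, 0, 0, 0, 1],
    [0, 0, 0.258, 0, 0, 0, 1],
    [0, 0, 0.258, 0, 0, 0, 1]
  ]
}}

```text
time: 60.05
ee_pos: [0.4154, -0.1202, 0.0707]
orientation: [0.0, 0.676, 0.737, 0.002]
force: [-1.1, 1.0, 2.5]
grip_width: 0.0092
grasp_force: 39.1
```

Emit:
{"method": "step_arm", "body": {
  "plan": [
    [0, 0, 0, 0, 0, 0, 1],
    [0, 0, 0, 0, 0, 0, 1],
    [0, 0, 0, 0, 0, 0, 1],
    [0.0, 0.02, 0.0, 0.0, 0.0, 0.0, 1.0],
    [0.0, 0.045, 0.0, 0.0, 0.0, 0.0, 1.0],
    [0.0, 0.075, 0.0, 0.0, 0.0, 0.0, 1.0],
    [0.0, 0.105, 0.0, 0.0, 0.0, 0.0, 1.0],
    [0.0, 0.135, 0.0, 0.0, 0.0, 0.0, 1.0]
  ]
}}

```text
time: 61.05
ee_pos: [0.4557, -0.1171, 0.0707]
orientation: [0.001, 0.676, 0.737, 0.001]
force: [-1.6, -0.5, 5.9]
grip_width: 0.0092
grasp_force: 39.5
```

Emit:
{"method": "step_arm", "body": {
  "plan": [
    [0, 0.03, 0, 0, 0, 0, 1],
    [0, 0.06, 0, 0, 0, 0, 1],
    [0, 0.09, 0, 0, 0, 0, 1],
    [0.0, 0.12, 0.0, 0.0, 0.0, 0.0, 1.0],
    [0.0, 0.15, 0.0, 0.0, 0.0, 0.0, 1.0],
    [0.0, 0.18, 0.0, 0.0, 0.0, 0.0, 1.0],
    [0.0, 0.21, 0.0, 0.0, 0.0, 0.0, 1.0],
    [0.0, 0.23, 0.0, 0.0, 0.0, 0.0, 1.0]
  ]
}}

```text
time: 62.05
ee_pos: [0.5249, -0.1115, 0.0708]
orientation: [0.001, 0.676, 0.737, 0.001]
force: [-2.8, -2.9, 5.8]
grip_width: 0.0093
grasp_force: 39.5
```

Emit:
{"method": "step_arm", "body": {
  "plan": [
    [0, 0.02, 0, 0, 0, 0, 1],
    [0, 0.04, 0, 0, 0, 0, 1],
    [0, 0.06, 0, 0, 0, 0, 1],
    [0.0, 0.08, 0.0, 0.0, 0.0, 0.0, 1.0],
    [0.0, 0.09, 0.0, 0.0, 0.0, 0.0, 1.0],
    [0.0, 0.1, 0.0, 0.0, 0.0, 0.0, 1.0],
    [0.0, 0.105, 0.0, 0.0, 0.0, 0.0, 1.0],
    [0.0, 0.105, 0.0, 0.0, 0.0, 0.0, 1.0]
  ]
}}

```text
time: 63.05
ee_pos: [0.5543, -0.1091, 0.0708]
orientation: [-0.0, 0.676, 0.737, -0.0]
force: [-5.9, -4.6, 8.5]
grip_width: 0.0095
grasp_force: 39.8
```

Measured x is 0.5543, the same as when first gripped at home. I'll press 2 mm further to confirm the stop, then release.

Emit:
{"method": "step_arm", "body": {
  "plan": [
    [0, 0.007, 0, 0, 0, 0, 1],
    [0, 0.007, 0, 0, 0, 0, 1],
    [0, 0.007, 0, 0, 0, 0, 1],
    [0, 0.007, 0, 0, 0, 0, 1],
    [0, 0.007, 0, 0, 0, 0, 1],
    [0, 0.007, 0, 0, 0, 0, 1],
    [0, 0.007, 0, 0, 0, 0, 1],
    [0, 0.007, 0, 0, 0, 0, 1]
  ]
}}

```text
time: 64.05
ee_pos: [0.5543, -0.1091, 0.0707]
orientation: [-0.001, 0.676, 0.737, -0.002]
force: [-9.8, -4.3, 10.2]
grip_width: 0.0093
grasp_force: 40.1
```

Emit:
{"method": "step_arm", "body": {
  "plan": [
    [0, 0, 0, 0, 0, 0, 0.3],
    [0, 0, 0, 0, 0, 0, 0.3],
    [0, 0, 0, 0, 0, 0, 0.3],
    [0, 0, 0, 0, 0, 0, 0.3],
    [0, 0, -0.2, 0, 0, 0, 0.3],
    [0, 0, -0.4, 0, 0, 0, 0.3],
    [0, 0, -0.6, 0, 0, 0, 0.3],
    [0, 0, -0.7, 0, 0, 0, 0.3]
  ]
}}

```text
time: 65.05
ee_pos: [0.5584, -0.1083, 0.2848]
orientation: [0.003, 0.676, 0.737, 0.003]
force: [0.3, -0.2, -0.2]
grip_width: 0.03
grasp_force: 0.0
```

```bash
python3 - <<'E'
from h import *
st=get_state();print(st["ee_pos"],yaw_now(),st["grip_width"],st["force"])
s=snapshot("top");hsv=cv2.cvtColor(s["pixels"],cv2.COLOR_RGB2HSV)
m=(((hsv[...,0]<5)|(hsv[...,0]>175))&(hsv[...,1]>200)&(hsv[...,2]>110));m[:140]=0;m[230:]=0;m[:,:190]=0;m[:,235:]=0
n,L,st,c=cv2.connectedComponentsWithStats(m.astype(np.uint8))
k=onz(s,c[1+np.argmax(st[1:,4])],.223);d=k[:2]-AX;h=np.degrees(np.arctan2(d[1],d[0]));print("handle",np.hypot(*d),h, k)
b=((hsv[...,0]>18)&(hsv[...,0]<32)&(hsv[...,1]>140));b[:170]=0;b[205:]=0;b[:,:272]=0;b[:,320:]=0;ys,xs=np.nonzero(b);print(xs.mean() if len(xs) else 0,ys.mean() if len(ys) else 0)
t=h+180+34.4;a=np.radians(t);print("tab heading",t,AX+.047*np.array([np.cos(a),np.sin(a)]))
E
```

```text
[ 0.55840333 -0.10826422  0.28483446] 4.97499411674773 0.02996586808232369 [ 0.32969308 -0.21095253 -0.1652361 ]
handle 0.10969635542468804 95.66871205782323 [0.63566459 0.1356599  0.223     ]
280.71875 193.28125
tab heading 310.0687120578232 [ 0.67675417 -0.00946783]
```

Tray confirmed home: it did not move under the extra push. Now flip the lever back; its tab should be at heading 310°.

```bash
python3 - <<'E'
from h import *
p=arc(.047,309,310.5,.28,-270,.1,1)[0];print(p)
plan([[(.60,-.02,.285,20,.1)]*4+[p]])
E
```

```text
(np.float64(0.6770240582715186), np.float64(-0.00923908038320145), 0.28, np.float64(40.5), 0.1)
[[0.283,0.16,0.012,0.004,0.001,-0.083,0.1],[0.283,0.16,0.012,0.004,0.001,-0.083,0.1],[0.283,0.16,0.012,0.004,0.001,-0.083,0.1],[0.283,0.16,0.012,0.004,0.001,-0.083,0.1],[0.296,0.419,0.032,0.004,0.002,-0.197,0.1],[0.296,0.419,0.032,0.004,0.002,-0.197,0.1],[0.296,0.419,0.032,0.004,0.002,-0.197,0.1],[0.296,0.419,0.032,0.004,0.002,-0.197,0.1]]
```

Emit:
{"method": "step_arm", "body": {
  "plan": [
    [0.283, 0.16, 0, 0, 0, -0.083, 0.1],
    [0.283, 0.16, 0, 0, 0, -0.083, 0.1],
    [0.283, 0.16, 0, 0, 0, -0.083, 0.1],
    [0.283, 0.16, 0, 0, 0, -0.083, 0.1],
    [0.296, 0.419, 0, 0, 0, -0.197, 0.1],
    [0.296, 0.419, 0, 0, 0, -0.197, 0.1],
    [0.296, 0.419, 0, 0, 0, -0.197, 0.1],
    [0.296, 0.419, 0, 0, 0, -0.197, 0.1]
  ]
}}

```text
time: 66.1
ee_pos: [0.6741, -0.0097, 0.2816]
orientation: [0.001, 0.421, 0.907, 0.002]
force: [-0.6, -0.1, 0.1]
grip_width: 0.0389
grasp_force: 0.0
```

```bash
python3 - <<'E'
from h import *
st=get_state();print(st["ee_pos"],yaw_now(),st["grip_width"],st["orientation"])
s=snapshot("wrist");save(s,"w6")
print("pred",proj(s,(.677,-.0092,.215)),proj(s,(*AX,.178)))
p=arc(.047,309,310.5,.194,-270,.1,1)[0]
A=arc(.047,310.5,242,.194,-270,.95);e=A[-1]
plan([[p]]);plan([A,[e[:4]+(0.,)]*4+[(e[0],e[1],.28,e[3],0.)]],(np.array(p[:3]),Rd(40.5)))
E
```

```text
[ 0.6741399  -0.00974666  0.28157611] 40.21940752222156 0.038949514317535835 [7.24534694e-04 4.20881624e-01 9.07114015e-01 1.51562284e-03]
pred [257.13053221 205.93126168] [256.57235338 143.06879098]
8x [-0.005, 0.007, 0.294, 0.001, 0.0, -0.001, 0.1]
[[0.002,-0.023,0.0,0.0,0.0,0.048,0.95],[0.007,-0.046,0.0,0.0,0.0,0.095,0.95],[0.015,-0.068,0.0,0.0,0.0,0.143,0.95],[0.027,-0.088,0.0,0.0,0.0,0.19,0.95],[0.042,-0.106,0.0,0.0,0.0,0.238,0.95],[0.059,-0.122,0.0,0.0,0.0,0.285,0.95],[0.078,-0.136,0.0,0.0,0.0,0.333,0.95],[0.099,-0.146,0.0,0.0,0.0,0.381,0.95]]
[[0.0,0.0,0.0,0.0,0.0,0.0,0.0],[0.0,0.0,0.0,0.0,0.0,0.0,0.0],[0.0,0.0,0.0,0.0,0.0,0.0,0.0],[0.0,0.0,0.0,0.0,0.0,0.0,0.0],[0.0,0.0,-0.287,0.0,0.0,0.0,0.0],[0.0,0.0,-0.287,0.0,0.0,0.0,0.0],[0.0,0.0,-0.287,0.0,0.0,0.0,0.0],[0.0,0.0,-0.287,0.0,0.0,0.0,0.0]]
```

View pics/w6.png

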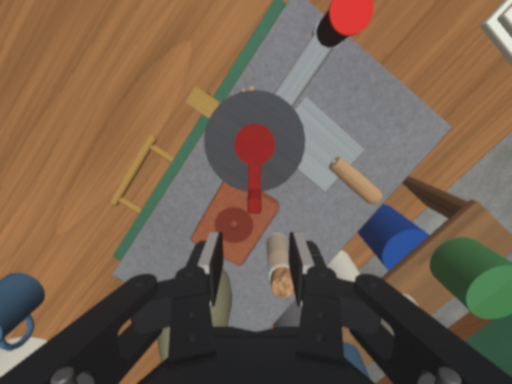

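The tab at (254,207) matches the prediction of (257,206). The vial at (280,265) is near the fingers, so I'll check the clearance first.

```bash
python3 - <<'E'
from h import *
s=snapshot("top");print(onz(s,(277.7,131.7),.2))
w=snapshot("wrist");v1=onz(w,(282,285),.208);print(v1)
p=np.array([.677,-.0092]);y=np.array([np.cos(np.radians(40.5)),np.sin(np.radians(40.5))]);x=np.array([-y[1],y[0]])
print("tool-frame of vial x,y:",(v1[:2]-p)@x,(v1[:2]-p)@y)
E
```

```text
[ 0.74701251 -0.05624024  0.2       ]
[ 0.74870979 -0.05664783  0.208     ]
tool-frame of vial x,y: -0.08265139686261289 0.02371365264995525
```

The vial is 83 mm away and shorter than the gripper body height, so it is safe. Go.

Emit:
{"method": "step_arm", "body": {
  "plan": [
    [-0.005, 0.005, 0.1, 0, 0, 0, 0.1],
    [-0.005, 0.005, 0.2, 0, 0, 0, 0.1],
    [-0.005, 0.005, 0.294, 0, 0, 0, 0.1],
    [-0.005, 0.005, 0.294, 0, 0, 0, 0.1],
    [-0.005, 0.005, 0.294, 0, 0, 0, 0.1],
    [-0.005, 0.005, 0.294, 0, 0, 0, 0.95],
    [-0.005, 0.005, 0.294, 0, 0, 0, 0.95],
    [-0.005, 0.005, 0.294, 0, 0, 0, 0.95]
  ],
  "newtons": 20
}}

```text
time: 67.25
ee_pos: [0.6758, -0.0111, 0.1953]
orientation: [0.001, 0.42, 0.908, -0.001]
force: [-6.1, -5.1, 4.6]
grip_width: 0.0115
grasp_force: 21.8
```

Emit:
{"method": "step_arm", "body": {
  "plan": [
    [0, 0, 0, 0, 0, 0, 0.95],
    [0, 0, 0, 0, 0, 0, 0.95],
    [0, 0, 0, 0, 0, 0, 0.95],
    [0, 0, 0, 0, 0, 0, 0.95],
    [0, 0, 0, 0, 0, 0, 0.95],
    [0, 0, 0, 0, 0, 0, 0.95],
    [0, 0, 0, 0, 0, 0, 0.95],
    [0, 0, 0, 0, 0, 0, 0.95]
  ]
}}

```text
time: 68.25
ee_pos: [0.6758, -0.0111, 0.1953]
orientation: [0.001, 0.42, 0.908, -0.001]
force: [-5.2, -4.2, 6.2]
grip_width: 0.0121
grasp_force: 21.8
```

Emit:
{"method": "step_arm", "body": {
  "plan": [
    [0.002, -0.023, 0.0, 0.0, 0.0, 0.048, 0.95],
    [0.007, -0.046, 0.0, 0.0, 0.0, 0.095, 0.95],
    [0.015, -0.068, 0.0, 0.0, 0.0, 0.143, 0.95],
    [0.027, -0.088, 0.0, 0.0, 0.0, 0.19, 0.95],
    [0.042, -0.106, 0.0, 0.0, 0.0, 0.238, 0.95],
    [0.059, -0.122, 0.0, 0.0, 0.0, 0.285, 0.95],
    [0.078, -0.136, 0.0, 0.0, 0.0, 0.333, 0.95],
    [0.099, -0.146, 0.0, 0.0, 0.0, 0.381, 0.95]
  ]
}}

```text
time: 69.25
ee_pos: [0.6226, -0.0179, 0.1953]
orientation: [0.002, 0.859, 0.511, -0.001]
force: [-7.9, -6.4, 6.5]
grip_width: 0.0116
grasp_force: 24.7
```

Emit:
{"method": "step_arm", "body": {
  "plan": [
    [0.0, 0.0, 0.0, 0.0, 0.0, 0.0, 0.95],
    [0.0, 0.0, 0.0, 0.0, 0.0, 0.0, 0.0],
    [0.0, 0.0, 0.0, 0.0, 0.0, 0.0, 0.0],
    [0.0, 0.0, 0.0, 0.0, 0.0, 0.0, 0.0],
    [0.0, 0.0, -0.287, 0.0, 0.0, 0.0, 0.0],
    [0.0, 0.0, -0.287, 0.0, 0.0, 0.0, 0.0],
    [0.0, 0.0, -0.287, 0.0, 0.0, 0.0, 0.0],
    [0.0, 0.0, -0.287, 0.0, 0.0, 0.0, 0.0]
  ]
}}

```text
time: 70.25
ee_pos: [0.6242, -0.0145, 0.2772]
orientation: [-0.001, 0.858, 0.514, 0.001]
force: [0.2, -0.3, -0.0]
grip_width: 0.0427
grasp_force: 0.0
```

```bash
python3 - <<'E'
from h import *
st=get_state();print(st["ee_pos"],yaw_now(),st["grip_width"])
s=snapshot("wrist");hsv=cv2.cvtColor(s["pixels"],cv2.COLOR_RGB2HSV)
m=(((hsv[...,0]<5)|(hsv[...,0]>175))&(hsv[...,1]>190)&(hsv[...,2]>70)).astype(np.uint8)
n,L,st,c=cv2.connectedComponentsWithStats(m)
for i in range(1,n):
    if st[i,4]>100:print(st[i],c[i].round())
for a in(241.3,252,262,310):print(a,proj(s,(AX[0]+.047*np.cos(np.radians(a)),AX[1]+.047*np.sin(np.radians(a)),.215)).round())
print(proj(s,(*AX,.19)).round(),"knob at 96:",proj(s,(AX[0]+.11*np.cos(np.radians(96)),AX[1]+.11*np.sin(np.radians(96)),.223)).round())
E
```

```text
[ 0.62419352 -0.01453005  0.27723291] -28.143280080807074 0.04272980254225975
[ 138    0   43   34 1129] [159.  14.]
241.3 [254. 208.]
252 [265. 208.]
262 [274. 205.]
310 [310. 173.]
[254. 146.] knob at 96: [156.   8.]
```

The gripper held the tab to heading 241.7°, so the lever is at about -0.58, and the knob is still at 96°. Now grip the knob for the first tightening stroke.

```bash
python3 - <<'E'
from h import *
e=arc(.047,310.5,242,.28,-270,0)[-1]
k=arc(.11,95,96.5,.28,-90,-.2,1)[0]
A=arc(.11,96.5,163,.184,-90,1);B=arc(.11,163,98.5,.184,-90,1)
plan([[k],[k[:2]+(.184,6.5,-.2)],[k[:2]+(.184,6.5,1)],A,B],(np.array(e[:3]),Rd(e[3])))
E
```

```text
8x [0.459, -0.208, 0.0, 0.0, 0.0, -0.192, -0.2]
8x [0.0, 0.0, 0.32, 0.0, 0.0, 0.0, -0.2]
8x [0.0, 0.0, 0.0, 0.0, 0.0, 0.0, 1.0]
[[-0.004,-0.053,0.0,0.0,0.0,-0.046,1.0],[-0.016,-0.105,0.0,0.0,0.0,-0.092,1.0],[-0.034,-0.154,0.0,0.0,0.0,-0.138,1.0],[-0.06,-0.201,0.0,0.0,0.0,-0.184,1.0],[-0.092,-0.243,0.0,0.0,0.0,-0.231,1.0],[-0.13,-0.28,0.0,0.0,0.0,-0.277,1.0],[-0.173,-0.312,0.0,0.0,0.0,-0.323,1.0],[-0.22,-0.336,0.0,0.0,0.0,-0.369,1.0]]
[[-0.003,0.051,0.0,0.0,0.0,0.045,1.0],[-0.014,0.101,0.0,0.0,0.0,0.089,1.0],[-0.032,0.15,0.0,0.0,0.0,0.134,1.0],[-0.056,0.195,0.0,0.0,0.0,0.179,1.0],[-0.087,0.237,0.0,0.0,0.0,0.224,1.0],[-0.123,0.274,0.0,0.0,0.0,0.269,1.0],[-0.164,0.305,0.0,0.0,0.0,0.313,1.0],[-0.209,0.331,0.0,0.0,0.0,0.358,1.0]]
```

Emit:
{"method": "step_arm", "body": {
  "plan": [
    [0.459, -0.208, 0, 0, 0, -0.192, -0.2],
    [0.459, -0.208, 0, 0, 0, -0.192, -0.2],
    [0.459, -0.208, 0, 0, 0, -0.192, -0.2],
    [0.459, -0.208, 0, 0, 0, -0.192, -0.2],
    [0.459, -0.208, 0, 0, 0, -0.192, -0.2],
    [0.459, -0.208, 0, 0, 0, -0.192, -0.2],
    [0.459, -0.208, 0, 0, 0, -0.192, -0.2],
    [0.459, -0.208, 0, 0, 0, -0.192, -0.2]
  ]
}}

```text
time: 71.3
ee_pos: [0.6342, 0.1357, 0.2788]
orientation: [-0.0, 0.667, 0.745, 0.002]
force: [0.0, 0.7, -0.2]
grip_width: 0.051
grasp_force: 0.0
```

Emit:
{"method": "step_arm", "body": {
  "plan": [
    [0, 0, 0.1, 0, 0, 0, -0.2],
    [0, 0, 0.2, 0, 0, 0, -0.2],
    [0, 0, 0.32, 0, 0, 0, -0.2],
    [0, 0, 0.32, 0, 0, 0, -0.2],
    [0, 0, 0.32, 0, 0, 0, -0.2],
    [0, 0, 0.32, 0, 0, 0, 1],
    [0, 0, 0.32, 0, 0, 0, 1],
    [0, 0, 0.32, 0, 0, 0, 1]
  ],
  "newtons": 30
}}

```text
time: 72.3
ee_pos: [0.6349, 0.1364, 0.1856]
orientation: [0.001, 0.667, 0.745, 0.003]
force: [-1.5, 0.1, 5.6]
grip_width: 0.0232
grasp_force: 30.1
```

Emit:
{"method": "step_arm", "body": {
  "plan": [
    [0, 0, 0, 0, 0, 0, 1],
    [0, 0, 0, 0, 0, 0, 1],
    [-0.002, -0.03, 0, 0, 0, -0.026, 1],
    [-0.006, -0.065, 0, 0, 0, -0.057, 1],
    [-0.016, -0.105, 0, 0, 0, -0.092, 1],
    [-0.034, -0.154, 0, 0, 0, -0.138, 1],
    [-0.06, -0.201, 0, 0, 0, -0.184, 1],
    [-0.092, -0.243, 0, 0, 0, -0.231, 1]
  ]
}}

```text
time: 73.3
ee_pos: [0.5636, 0.1028, 0.1855]
orientation: [-0.0, 0.356, 0.935, 0.004]
force: [-6.0, 3.8, 9.7]
grip_width: 0.0235
grasp_force: 30.6
```

```bash
python3 - <<'E'
from h import *
st=get_state();d=st["ee_pos"][:2]-AX;print(np.hypot(*d),np.degrees(np.arctan2(d[1],d[0])),yaw_now(),st["grip_width"],st["force"])
c0=96.5+66.5*5/8;print(c0)
a=np.radians(c0);S=(np.array([AX[0]+.11*np.cos(a),AX[1]+.11*np.sin(a),.184]),Rd(c0-90))
A=arc(.11,c0,162,.184,-90,1,5);A+=[A[-1]]*3
plan([A,arc(.11,162,130,.184,-90,1),arc(.11,130,99,.184,-90,1)],S)
E
```

```text
0.1126396888640292 137.3534583782432 48.30281979456629 0.023492142063685367 [-6.03782487  3.80643495  9.675793  ]
138.0625
[[-0.001,-0.031,0.0,0.0,0.0,-0.027,1.0],[-0.005,-0.061,0.0,0.0,0.0,-0.053,1.0],[-0.011,-0.091,0.0,0.0,0.0,-0.08,1.0],[-0.02,-0.12,0.0,0.0,0.0,-0.106,1.0],[-0.032,-0.149,0.0,0.0,0.0,-0.133,1.0],[-0.032,-0.149,0.0,0.0,0.0,-0.133,1.0],[-0.032,-0.149,0.0,0.0,0.0,-0.133,1.0],[-0.032,-0.149,0.0,0.0,0.0,-0.133,1.0]]
[[-0.001,0.026,0.0,0.0,0.0,0.022,1.0],[-0.003,0.051,0.0,0.0,0.0,0.044,1.0],[-0.008,0.077,0.0,0.0,0.0,0.067,1.0],[-0.014,0.101,0.0,0.0,0.0,0.089,1.0],[-0.022,0.126,0.0,0.0,0.0,0.111,1.0],[-0.031,0.15,0.0,0.0,0.0,0.133,1.0],[-0.043,0.173,0.0,0.0,0.0,0.156,1.0],[-0.055,0.195,0.0,0.0,0.0,0.178,1.0]]
[[-0.001,0.025,0.0,0.0,0.0,0.021,1.0],[-0.004,0.049,0.0,0.0,0.0,0.043,1.0],[-0.008,0.074,0.0,0.0,0.0,0.064,1.0],[-0.014,0.098,0.0,0.0,0.0,0.086,1.0],[-0.021,0.122,0.0,0.0,0.0,0.107,1.0],[-0.03,0.145,0.0,0.0,0.0,0.129,1.0],[-0.041,0.167,0.0,0.0,0.0,0.15,1.0],[-0.053,0.189,0.0,0.0,0.0,0.172,1.0]]
```

Emit:
{"method": "step_arm", "body": {
  "plan": [
    [-0.001, -0.031, 0.0, 0.0, 0.0, -0.027, 1.0],
    [-0.005, -0.061, 0.0, 0.0, 0.0, -0.053, 1.0],
    [-0.011, -0.091, 0.0, 0.0, 0.0, -0.08, 1.0],
    [-0.02, -0.12, 0.0, 0.0, 0.0, -0.106, 1.0],
    [-0.032, -0.149, 0.0, 0.0, 0.0, -0.133, 1.0],
    [-0.032, -0.149, 0.0, 0.0, 0.0, -0.133, 1.0],
    [-0.032, -0.149, 0.0, 0.0, 0.0, -0.133, 1.0],
    [-0.032, -0.149, 0.0, 0.0, 0.0, -0.133, 1.0]
  ]
}}

```text
time: 74.3
ee_pos: [0.5387, 0.0628, 0.1855]
orientation: [-0.002, 0.156, 0.988, 0.002]
force: [-13.6, 3.6, 12.8]
grip_width: 0.023
grasp_force: 30.7
```

Emit:
{"method": "step_arm", "body": {
  "plan": [
    [-0.001, 0.026, 0.0, 0.0, 0.0, 0.022, 1.0],
    [-0.003, 0.051, 0.0, 0.0, 0.0, 0.044, 1.0],
    [-0.008, 0.077, 0.0, 0.0, 0.0, 0.067, 1.0],
    [-0.014, 0.101, 0.0, 0.0, 0.0, 0.089, 1.0],
    [-0.022, 0.126, 0.0, 0.0, 0.0, 0.111, 1.0],
    [-0.031, 0.15, 0.0, 0.0, 0.0, 0.133, 1.0],
    [-0.043, 0.173, 0.0, 0.0, 0.0, 0.156, 1.0],
    [-0.055, 0.195, 0.0, 0.0, 0.0, 0.178, 1.0]
  ]
}}

```text
time: 75.3
ee_pos: [0.5746, 0.1127, 0.1856]
orientation: [-0.0, 0.424, 0.906, 0.002]
force: [-7.4, 0.1, 9.5]
grip_width: 0.0231
grasp_force: 30.2
```

Emit:
{"method": "step_arm", "body": {
  "plan": [
    [-0.001, 0.025, 0.0, 0.0, 0.0, 0.021, 1.0],
    [-0.004, 0.049, 0.0, 0.0, 0.0, 0.043, 1.0],
    [-0.008, 0.074, 0.0, 0.0, 0.0, 0.064, 1.0],
    [-0.014, 0.098, 0.0, 0.0, 0.0, 0.086, 1.0],
    [-0.021, 0.122, 0.0, 0.0, 0.0, 0.107, 1.0],
    [-0.03, 0.145, 0.0, 0.0, 0.0, 0.129, 1.0],
    [-0.041, 0.167, 0.0, 0.0, 0.0, 0.15, 1.0],
    [-0.053, 0.189, 0.0, 0.0, 0.0, 0.172, 1.0]
  ]
}}

```text
time: 76.3
ee_pos: [0.6294, 0.1358, 0.1856]
orientation: [0.0, 0.65, 0.76, 0.002]
force: [-5.3, -1.7, 7.2]
grip_width: 0.0234
grasp_force: 30.1
```

```bash
python3 - <<'E'
from h import *
st=get_state();d=st["ee_pos"][:2]-AX;print(np.hypot(*d),np.degrees(np.arctan2(d[1],d[0])),yaw_now(),st["grip_width"],st["force"])
a=np.radians(99);S=(np.array([AX[0]+.11*np.cos(a),AX[1]+.11*np.sin(a),.184]),Rd(9))
plan([arc(.11,99,162,.184,-90,1)],S)
E
```

```text
0.11060075252441103 98.87590804257883 8.84651011372192 0.023358040906523197 [-5.31764617 -1.73597412  7.16368128]
[[-0.003,-0.05,0.0,0.0,0.0,-0.044,1.0],[-0.014,-0.1,0.0,0.0,0.0,-0.087,1.0],[-0.031,-0.147,0.0,0.0,0.0,-0.131,1.0],[-0.054,-0.192,0.0,0.0,0.0,-0.175,1.0],[-0.083,-0.233,0.0,0.0,0.0,-0.219,1.0],[-0.118,-0.269,0.0,0.0,0.0,-0.262,1.0],[-0.157,-0.301,0.0,0.0,0.0,-0.306,1.0],[-0.2,-0.327,0.0,0.0,0.0,-0.35,1.0]]
```

The drive force is about 7–8 N, so the screw is being tightened. Second stroke in segments, watching the force.

Emit:
{"method": "step_arm", "body": {
  "plan": [
    [-0.003, -0.05, 0.0, 0.0, 0.0, -0.044, 1.0],
    [-0.014, -0.1, 0.0, 0.0, 0.0, -0.087, 1.0],
    [-0.031, -0.147, 0.0, 0.0, 0.0, -0.131, 1.0],
    [-0.054, -0.192, 0.0, 0.0, 0.0, -0.175, 1.0],
    [-0.083, -0.233, 0.0, 0.0, 0.0, -0.219, 1.0],
    [-0.118, -0.269, 0.0, 0.0, 0.0, -0.262, 1.0],
    [-0.157, -0.301, 0.0, 0.0, 0.0, -0.306, 1.0],
    [-0.2, -0.327, 0.0, 0.0, 0.0, -0.35, 1.0]
  ]
}}

```text
time: 77.3
ee_pos: [0.5393, 0.0638, 0.1855]
orientation: [-0.001, 0.154, 0.988, 0.004]
force: [-10.2, 4.8, 10.7]
grip_width: 0.0232
grasp_force: 30.9
```

Emit:
{"method": "step_arm", "body": {
  "plan": [
    [-0.001, 0.026, 0.0, 0.0, 0.0, 0.022, 1.0],
    [-0.003, 0.051, 0.0, 0.0, 0.0, 0.044, 1.0],
    [-0.008, 0.077, 0.0, 0.0, 0.0, 0.067, 1.0],
    [-0.014, 0.101, 0.0, 0.0, 0.0, 0.089, 1.0],
    [-0.022, 0.126, 0.0, 0.0, 0.0, 0.111, 1.0],
    [-0.031, 0.15, 0.0, 0.0, 0.0, 0.133, 1.0],
    [-0.043, 0.173, 0.0, 0.0, 0.0, 0.156, 1.0],
    [-0.055, 0.195, 0.0, 0.0, 0.0, 0.178, 1.0]
  ]
}}

```text
time: 78.3
ee_pos: [0.5748, 0.1123, 0.1855]
orientation: [0.0, 0.424, 0.906, 0.002]
force: [-6.8, -0.5, 8.5]
grip_width: 0.0232
grasp_force: 30.3
```

```bash
python3 - <<'E'
from h import *
st=get_state();d=st["ee_pos"][:2]-AX;h=np.degrees(np.arctan2(d[1],d[0]));t=np.array([-np.sin(np.radians(h)),np.cos(np.radians(h))]);print(h,st["force"],"tang",st["force"][:2]@t)
e=arc(.11,162,130,.184,-90,1)[-1];q=(np.array(e[:3]),Rd(40))
# release, rise, go look at the hook from the front: TCP (.50,-.06,.16) yaw 5
plan([[e[:4]+(-.2,)]*4+[(e[0],e[1],.28,40,-.2)],[(.50,.02,.26,5,.5)],[(.50,-.05,.20,5,.5)]],q)
E
```

```text
129.8814101556162 [-6.77090335 -0.50754198  8.51250352] tang 5.521246256376724
[[0.0,0.0,0.0,0.0,0.0,0.0,-0.2],[0.0,0.0,0.0,0.0,0.0,0.0,-0.2],[0.0,0.0,0.0,0.0,0.0,0.0,-0.2],[0.0,0.0,0.0,0.0,0.0,0.0,-0.2],[0.0,0.0,-0.32,0.0,0.0,0.0,-0.2],[0.0,0.0,-0.32,0.0,0.0,0.0,-0.2],[0.0,0.0,-0.32,0.0,0.0,0.0,-0.2],[0.0,0.0,-0.32,0.0,0.0,0.0,-0.2]]
8x [-0.069, -0.388, 0.067, 0.0, 0.0, 0.194, 0.5]
8x [-0.233, -0.02, 0.2, 0.0, 0.0, 0.0, 0.5]
```

Emit:
{"method": "step_arm", "body": {
  "plan": [
    [-0.001, 0.013, 0, 0, 0, 0.011, 1],
    [-0.001, 0.025, 0.0, 0.0, 0.0, 0.021, 1.0],
    [-0.002, 0.037, 0, 0, 0, 0.032, 1],
    [-0.004, 0.049, 0.0, 0.0, 0.0, 0.043, 1.0],
    [-0.006, 0.062, 0, 0, 0, 0.054, 1],
    [-0.008, 0.074, 0.0, 0.0, 0.0, 0.064, 1.0],
    [-0.011, 0.086, 0, 0, 0, 0.075, 1],
    [-0.014, 0.098, 0.0, 0.0, 0.0, 0.086, 1.0]
  ]
}}

```text
time: 79.3
ee_pos: [0.6005, 0.1276, 0.1855]
orientation: [0.0, 0.542, 0.84, 0.002]
force: [-5.6, -1.4, 7.2]
grip_width: 0.0233
grasp_force: 30.2
```

```bash
python3 - <<'E'
from h import *
st=get_state();d=st["ee_pos"][:2]-AX;h=np.degrees(np.arctan2(d[1],d[0]));t=np.array([-np.sin(np.radians(h)),np.cos(np.radians(h))]);print(h,st["force"],"tang",st["force"][:2]@t)
e=arc(.11,130,114.5,.184,-90,1)[-1];q=(np.array(e[:3]),Rd(24.5))
plan([arc(.11,114.5,99,.184,-90,1)],q)
e=arc(.11,130,99,.184,-90,1)[-1];q=(np.array(e[:3]),Rd(9))
plan([[e[:4]+(-.2,)]*4+[(e[0],e[1],.28,9,-.2)],[(.50,.02,.26,5,.5)],[(.50,-.05,.20,5,.5)]],q)
E
```

```text
114.44435829699293 [-5.60153747 -1.36066883  7.22208571] tang 5.662493106898082
[[0.0,0.012,0.0,0.0,0.0,0.011,1.0],[-0.001,0.025,0.0,0.0,0.0,0.022,1.0],[-0.002,0.037,0.0,0.0,0.0,0.032,1.0],[-0.003,0.049,0.0,0.0,0.0,0.043,1.0],[-0.005,0.062,0.0,0.0,0.0,0.054,1.0],[-0.008,0.074,0.0,0.0,0.0,0.065,1.0],[-0.01,0.086,0.0,0.0,0.0,0.075,1.0],[-0.013,0.098,0.0,0.0,0.0,0.086,1.0]]
[[0.0,0.0,0.0,0.0,0.0,0.0,-0.2],[0.0,0.0,0.0,0.0,0.0,0.0,-0.2],[0.0,0.0,0.0,0.0,0.0,0.0,-0.2],[0.0,0.0,0.0,0.0,0.0,0.0,-0.2],[0.0,0.0,-0.32,0.0,0.0,0.0,-0.2],[0.0,0.0,-0.32,0.0,0.0,0.0,-0.2],[0.0,0.0,-0.32,0.0,0.0,0.0,-0.2],[0.0,0.0,-0.32,0.0,0.0,0.0,-0.2]]
8x [-0.312, -0.486, 0.067, 0.0, 0.0, 0.022, 0.5]
8x [-0.232, -0.02, 0.2, 0.0, 0.0, 0.0, 0.5]
```

Emit:
{"method": "step_arm", "body": {
  "plan": [
    [0.0, 0.012, 0.0, 0.0, 0.0, 0.011, 1.0],
    [-0.001, 0.025, 0.0, 0.0, 0.0, 0.022, 1.0],
    [-0.002, 0.037, 0.0, 0.0, 0.0, 0.032, 1.0],
    [-0.003, 0.049, 0.0, 0.0, 0.0, 0.043, 1.0],
    [-0.005, 0.062, 0.0, 0.0, 0.0, 0.054, 1.0],
    [-0.008, 0.074, 0.0, 0.0, 0.0, 0.065, 1.0],
    [-0.01, 0.086, 0.0, 0.0, 0.0, 0.075, 1.0],
    [-0.013, 0.098, 0.0, 0.0, 0.0, 0.086, 1.0]
  ]
}}

```text
time: 80.3
ee_pos: [0.6293, 0.1354, 0.1855]
orientation: [0.001, 0.65, 0.76, 0.001]
force: [-4.9, -2.2, 6.6]
grip_width: 0.0228
grasp_force: 30.1
```

Emit:
{"method": "step_arm", "body": {
  "plan": [
    [0.0, 0.0, 0.0, 0.0, 0.0, 0.0, -0.2],
    [0.0, 0.0, 0.0, 0.0, 0.0, 0.0, -0.2],
    [0.0, 0.0, 0.0, 0.0, 0.0, 0.0, -0.2],
    [0.0, 0.0, 0.0, 0.0, 0.0, 0.0, -0.2],
    [0.0, 0.0, -0.32, 0.0, 0.0, 0.0, -0.2],
    [0.0, 0.0, -0.32, 0.0, 0.0, 0.0, -0.2],
    [0.0, 0.0, -0.32, 0.0, 0.0, 0.0, -0.2],
    [0.0, 0.0, -0.32, 0.0, 0.0, 0.0, -0.2]
  ]
}}

```text
time: 81.3
ee_pos: [0.6295, 0.1358, 0.2782]
orientation: [-0.0, 0.65, 0.76, 0.001]
force: [-0.3, -0.1, 0.4]
grip_width: 0.0513
grasp_force: 0.0
```

Emit:
{"method": "step_arm", "body": {
  "plan": [
    [-0.312, -0.486, 0.067, 0, 0, 0.022, 0.5],
    [-0.312, -0.486, 0.067, 0, 0, 0.022, 0.5],
    [-0.312, -0.486, 0.067, 0, 0, 0.022, 0.5],
    [-0.312, -0.486, 0.067, 0, 0, 0.022, 0.5],
    [-0.312, -0.486, 0.067, 0, 0, 0.022, 0.5],
    [-0.312, -0.486, 0.067, 0, 0, 0.022, 0.5],
    [-0.312, -0.486, 0.067, 0, 0, 0.022, 0.5],
    [-0.312, -0.486, 0.067, 0, 0, 0.022, 0.5]
  ]
}}

```text
time: 82.3
ee_pos: [0.5006, 0.0212, 0.2582]
orientation: [-0.0, 0.676, 0.737, 0.002]
force: [-0.1, 0.7, 0.5]
grip_width: 0.0213
grasp_force: 0.0
```

```bash
python3 - <<'E'
from h import *
st=get_state();p=st["ee_pos"];print(p,yaw_now())
# tilted look: tool in the x-z plane pointing forward-down ~50deg from vertical, camera behind; print pose options
s=snapshot("wrist");E=s["extrinsics"];Rt=R().as_matrix()
print("cam in tool frame", (Rt.T@(E[:3,3]-p)).round(3), "look dir in tool", (Rt.T@(-E[:3,2])).round(3))
print("hook px",proj(s,(.578,.023,.084)),proj(s,(.578,.023,.1)))
E
```

```text
[0.50058777 0.02119306 0.25824057] 5.011480827725284
cam in tool frame [ 0.077  0.001 -0.143] look dir in tool [-0.302 -0.     0.953]
hook px [317.78396862 178.69736565] [320.85590218 182.14166055]
```

I want a near-frontal look at the hook, so I'll turn the tool to yaw 90 and tilt it forward.

```bash
python3 - <<'E'
from h import *
p1=np.array([.46,.02,.23])
plan([[(*p1,90,.5)]])
a=np.radians(43);z=np.array([np.sin(a),0,-np.cos(a)]);y=np.array([0,1.,0]);Rt=Q.from_matrix(np.c_[np.cross(y,z),y,z])
r=Rd(90);print((r.inv().apply(np.array([.47,.02,.155])-p1)/.3).round(3),((r.inv()*Rt).as_rotvec()/np.pi).round(3))
E
```

```text
8x [0.008, -0.135, 0.094, 0.001, 0.0, -0.472, 0.5]
[-0.033  0.     0.25 ] [-0.    -0.239 -0.   ]
```

Emit:
{"method": "step_arm", "body": {
  "plan": [
    [0.008, -0.135, 0.094, 0, 0, -0.472, 0.5],
    [0.008, -0.135, 0.094, 0, 0, -0.472, 0.5],
    [0.008, -0.135, 0.094, 0, 0, -0.472, 0.5],
    [0.008, -0.135, 0.094, 0, 0, -0.472, 0.5],
    [0.008, -0.135, 0.094, 0, 0, -0.472, 0.5],
    [0.008, -0.135, 0.094, 0, 0, -0.472, 0.5],
    [0.008, -0.135, 0.094, 0, 0, -0.472, 0.5],
    [0.008, -0.135, 0.094, 0, 0, -0.472, 0.5]
  ]
}}

```text
time: 83.35
ee_pos: [0.4597, 0.0199, 0.23]
orientation: [0.001, -0.002, 1.0, 0.001]
force: [0.6, -0.8, -0.4]
grip_width: 0.0215
grasp_force: 0.0
```

Emit:
{"method": "step_arm", "body": {
  "plan": [
    [-0.005, 0, 0.05, 0, -0.05, 0, 0.5],
    [-0.01, 0, 0.1, 0, -0.1, 0, 0.5],
    [-0.02, 0, 0.15, 0, -0.15, 0, 0.5],
    [-0.03, 0, 0.2, 0, -0.2, 0, 0.5],
    [-0.033, 0, 0.25, 0, -0.239, 0, 0.5],
    [-0.033, 0, 0.25, 0, -0.239, 0, 0.5],
    [-0.033, 0, 0.25, 0, -0.239, 0, 0.5],
    [-0.033, 0, 0.25, 0, -0.239, 0, 0.5]
  ]
}}

```text
time: 84.35
ee_pos: [0.4799, 0.0199, 0.1629]
orientation: [0.369, 0.001, 0.93, 0.0]
force: [0.4, -0.6, 0.6]
grip_width: 0.0209
grasp_force: 0.0
```

```bash
python3 - <<'E'
from h import *
print(get_state()["ee_pos"],get_state()["orientation"])
s=snapshot("wrist")
c=proj(s,(.578,.023,.09));print(c, s["extrinsics"][:3,3])
for z in (.076,.084,.094,.104):print(z,proj(s,(.578,.023,z)).round(1),proj(s,(.588,-.02,z)).round(1))
u,v=c.astype(int);save(s,"w7",(max(u-100,0),max(v-75,0),u+100,v+75),4)
print(max(u-100,0),max(v-75,0))
E
```

```text
[0.47992891 0.01992057 0.16286673] [3.68755876e-01 6.56607432e-04 9.29526045e-01 6.16605203e-05]
[258.72533008 206.15261362] [0.32750347 0.02005775 0.21432897]
0.076 [258.6 194.3] [219.2 198.8]
0.084 [258.7 201. ] [218.7 205.3]
0.094 [258.7 209.6] [218.1 213.8]
0.104 [258.8 218.6] [217.5 222.5]
158 131
```

View pics/w7.png

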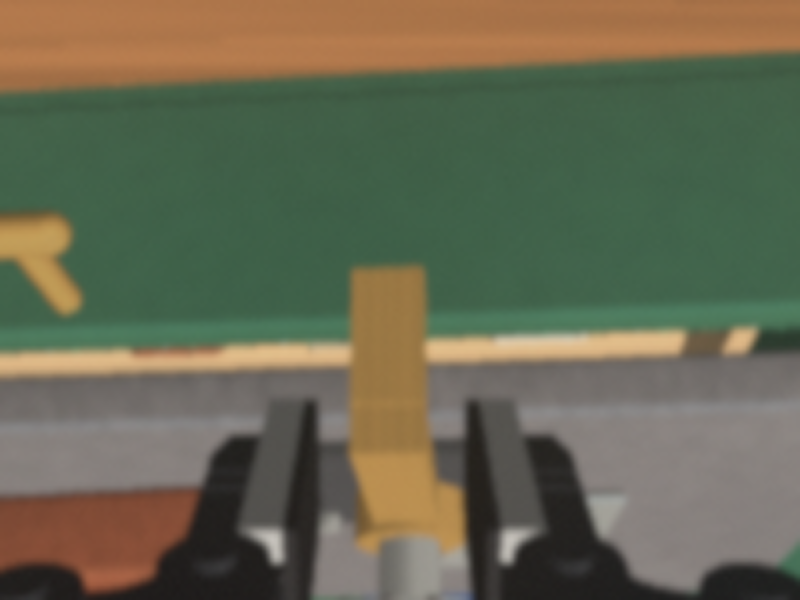

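The hook is down, with its end at row 268 and about 50 crop px below (image-up from) the panel's top edge at rows 318–338. I'll turn that into a height using the panel edge (94 mm) as reference; the hook face is 13 mm ahead of the panel.

```bash
python3 - <<'E'
from h import *
s=snapshot("wrist");p=s["pixels"].astype(int)
for u in(240,274,255):print(u,[tuple(p[v,u]) for v in range(193 if u==255 else 204,204 if u==255 else 220)])
# panel front-top edge x vs row, hook z vs row at x=panel-.013
for xp in(.588,.591,.594,.597):
  y=.02
  print(xp,"panel v",proj(s,(xp,y,.094))[1].round(1),"hook v for z",[(z,proj(s,(xp-.013,y,z))[1].round(1)) for z in(.081,.084,.0878)])
E
```

```text
240 [(np.int64(63), np.int64(96), np.int64(72)), (np.int64(63), np.int64(97), np.int64(73)), (np.int64(63), np.int64(97), np.int64(73)), (np.int64(63), np.int64(97), np.int64(73)), (np.int64(64), np.int64(97), np.int64(74)), (np.int64(64), np.int64(99), np.int64(75)), (np.int64(67), np.int64(104), np.int64(79)), (np.int64(71), np.int64(113), np.int64(86)), (np.int64(74), np.int64(118), np.int64(90)), (np.int64(75), np.int64(119), np.int64(91)), (np.int64(75), np.int64(117), np.int64(89)), (np.int64(78), np.int64(116), np.int64(88)), (np.int64(104), np.int64(125), np.int64(96)), (np.int64(152), np.int64(148), np.int64(117)), (np.int64(195), np.int64(173), np.int64(136)), (np.int64(218), np.int64(185), np.int64(141))]
274 [(np.int64(64), np.int64(97), np.int64(73)), (np.int64(65), np.int64(98), np.int64(74)), (np.int64(64), np.int64(97), np.int64(73)), (np.int64(65), np.int64(98), np.int64(74)), (np.int64(66), np.int64(100), np.int64(76)), (np.int64(69), np.int64(107), np.int64(82)), (np.int64(74), np.int64(116), np.int64(90)), (np.int64(76), np.int64(120), np.int64(92)), (np.int64(77)
[... 633 characters left out ...]
nt64(138), np.int64(115), np.int64(69)), (np.int64(151), np.int64(119), np.int64(68)), (np.int64(153), np.int64(120), np.int64(67)), (np.int64(154), np.int64(119), np.int64(67)), (np.int64(155), np.int64(120), np.int64(68))]
0.588 panel v 214.4 hook v for z [(0.081, np.float64(197.8)), (0.084, np.float64(200.3)), (0.0878, np.float64(203.6))]
0.591 panel v 215.6 hook v for z [(0.081, np.float64(199.1)), (0.084, np.float64(201.7)), (0.0878, np.float64(204.9))]
0.594 panel v 216.7 hook v for z [(0.081, np.float64(200.5)), (0.084, np.float64(203.0)), (0.0878, np.float64(206.2))]
0.597 panel v 217.9 hook v for z [(0.081, np.float64(201.8)), (0.084, np.float64(204.3)), (0.0878, np.float64(207.5))]
```

Relative to the panel edge, the hook end is at about 86 mm, or screw ≈ 0.3 rad. That is too near 0.5, so I'll add one short stroke: free-wheel 32° out and drive 32° back.

```bash
python3 - <<'E'
from h import *
p,r=here()
a=np.radians(43);z=np.array([np.sin(a),0,-np.cos(a)]);y=np.array([0,1.,0]);Rt=Q.from_matrix(np.c_[np.cross(y,z),y,z])
c=(np.array([.47,.02,.155]),Rt)  # commanded
k=arc(.11,97,98.5,.28,-90,-.2,1)[0]
A=arc(.11,98.5,131,.184,-90,1);B=arc(.11,131,99,.184,-90,1);e=B[-1]
plan([[(.46,.05,.28,75,-.2)],[(.55,.10,.28,35,-.2)],[k],[k[:2]+(.184,8.5,-.2)],[k[:2]+(.184,8.5,1)],A,B,[e[:4]+(-.2,)]*4+[(e[0],e[1],.28,9,-.2)]],(p,r))
E
```

```text
8x [-0.223, 0.1, -0.333, 0.032, 0.238, 0.079, -0.2]
8x [-0.247, 0.239, 0.0, 0.0, 0.0, 0.222, -0.2]
8x [-0.057, 0.287, 0.0, 0.0, 0.0, 0.147, -0.2]
8x [0.001, -0.001, 0.32, 0.0, 0.0, 0.0, -0.2]
8x [0.0, 0.0, 0.0, 0.0, 0.0, 0.0, 1.0]
[[-0.001,-0.026,0.0,0.0,0.0,-0.022,1.0],[-0.004,-0.051,0.0,0.0,0.0,-0.045,1.0],[-0.009,-0.077,0.0,0.0,0.0,-0.068,1.0],[-0.015,-0.102,0.0,0.0,0.0,-0.09,1.0],[-0.023,-0.127,0.0,0.0,0.0,-0.113,1.0],[-0.033,-0.151,0.0,0.0,0.0,-0.135,1.0],[-0.044,-0.174,0.0,0.0,0.0,-0.158,1.0],[-0.058,-0.197,0.0,0.0,0.0,-0.18,1.0]]
[[-0.001,0.026,0.0,0.0,0.0,0.022,1.0],[-0.003,0.051,0.0,0.0,0.0,0.044,1.0],[-0.008,0.077,0.0,0.0,0.0,0.066,1.0],[-0.014,0.102,0.0,0.0,0.0,0.088,1.0],[-0.022,0.126,0.0,0.0,0.0,0.111,1.0],[-0.031,0.15,0.0,0.0,0.0,0.133,1.0],[-0.043,0.173,0.0,0.0,0.0,0.155,1.0],[-0.055,0.195,0.0,0.0,0.0,0.177,1.0]]
[[0.0,0.0,0.0,0.0,0.0,0.0,-0.2],[0.0,0.0,0.0,0.0,0.0,0.0,-0.2],[0.0,0.0,0.0,0.0,0.0,0.0,-0.2],[0.0,0.0,0.0,0.0,0.0,0.0,-0.2],[-0.001,0.0,-0.32,0.0,0.0,0.0,-0.2],[-0.001,0.0,-0.32,0.0,0.0,0.0,-0.2],[-0.001,0.0,-0.32,0.0,0.0,0.0,-0.2],[-0.001,0.0,-0.32,0.0,0.0,0.0,-0.2]]
```

Emit:
{"method": "step_arm", "body": {
  "plan": [
    [-0.05, 0.02, -0.08, 0.007, 0.05, 0.017, -0.2],
    [-0.1, 0.04, -0.16, 0.014, 0.1, 0.034, -0.2],
    [-0.15, 0.07, -0.24, 0.02, 0.15, 0.05, -0.2],
    [-0.2, 0.09, -0.3, 0.027, 0.2, 0.067, -0.2],
    [-0.223, 0.1, -0.333, 0.032, 0.238, 0.079, -0.2],
    [-0.223, 0.1, -0.333, 0.032, 0.238, 0.079, -0.2],
    [-0.223, 0.1, -0.333, 0.032, 0.238, 0.079, -0.2],
    [-0.223, 0.1, -0.333, 0.032, 0.238, 0.079, -0.2]
  ]
}}

```text
time: 85.45
ee_pos: [0.458, 0.0501, 0.2749]
orientation: [-0.002, 0.131, 0.991, -0.0]
force: [-0.2, -0.4, 0.5]
grip_width: 0.0514
grasp_force: 0.0
```

```bash
python3 - <<'E'
from h import *
print(here()[0],get_state()["orientation"],yaw_now())
k=arc(.11,97,98.5,.28,-90,-.2,1)[0]
plan([[(.55,.10,.28,35,-.2)],[k]])
E
```

```text
[0.45801486 0.05006664 0.27492774] [-2.14157645e-03  1.30937166e-01  9.91388322e-01 -2.57383882e-04] 74.95259120012219
8x [-0.253, 0.24, -0.018, -0.001, -0.001, 0.222, -0.2]
8x [-0.057, 0.287, 0.0, 0.0, 0.0, 0.147, -0.2]
```

Emit:
{"method": "step_arm", "body": {
  "plan": [
    [-0.253, 0.24, -0.018, -0.001, -0.001, 0.222, -0.2],
    [-0.253, 0.24, -0.018, -0.001, -0.001, 0.222, -0.2],
    [-0.253, 0.24, -0.018, -0.001, -0.001, 0.222, -0.2],
    [-0.253, 0.24, -0.018, -0.001, -0.001, 0.222, -0.2],
    [-0.253, 0.24, -0.018, -0.001, -0.001, 0.222, -0.2],
    [-0.253, 0.24, -0.018, -0.001, -0.001, 0.222, -0.2],
    [-0.253, 0.24, -0.018, -0.001, -0.001, 0.222, -0.2],
    [-0.253, 0.24, -0.018, -0.001, -0.001, 0.222, -0.2]
  ]
}}

```text
time: 86.45
ee_pos: [0.5508, 0.0997, 0.2791]
orientation: [-0.001, 0.462, 0.887, -0.0]
force: [-0.5, -0.4, 0.2]
grip_width: 0.0514
grasp_force: 0.0
```

Emit:
{"method": "step_arm", "body": {
  "plan": [
    [-0.057, 0.287, 0, 0, 0, 0.147, -0.2],
    [-0.057, 0.287, 0, 0, 0, 0.147, -0.2],
    [-0.057, 0.287, 0, 0, 0, 0.147, -0.2],
    [-0.057, 0.287, 0, 0, 0, 0.147, -0.2],
    [-0.057, 0.287, 0, 0, 0, 0.147, -0.2],
    [-0.057, 0.287, 0, 0, 0, 0.147, -0.2],
    [-0.057, 0.287, 0, 0, 0, 0.147, -0.2],
    [-0.057, 0.287, 0, 0, 0, 0.147, -0.2]
  ]
}}

```text
time: 87.45
ee_pos: [0.6311, 0.1351, 0.279]
orientation: [-0.001, 0.653, 0.758, -0.0]
force: [0.7, -0.4, 0.7]
grip_width: 0.0512
grasp_force: 0.0
```

```bash
python3 - <<'E'
from h import *
p=here()[0];print(p,get_state()["orientation"],yaw_now(),"target",arc(.11,97,98.5,.28,-90,-.2,1)[0])
E
```

```text
[0.63110447 0.13508345 0.27903152] [-1.15695601e-03  6.52619547e-01  7.57684791e-01 -3.81063261e-04] 8.521208041481158 target (np.float64(0.6302409647757428), np.float64(0.13529174496981086), 0.28, np.float64(8.5), -0.2)
```

Emit:
{"method": "step_arm", "body": {
  "plan": [
    [0, 0, 0.1, 0, 0, 0, -0.2],
    [0, 0, 0.2, 0, 0, 0, -0.2],
    [0, 0, 0.315, 0, 0, 0, -0.2],
    [0, 0, 0.315, 0, 0, 0, -0.2],
    [0, 0, 0.315, 0, 0, 0, -0.2],
    [0, 0, 0.315, 0, 0, 0, 1],
    [0, 0, 0.315, 0, 0, 0, 1],
    [0, 0, 0.315, 0, 0, 0, 1]
  ],
  "newtons": 30
}}

```text
time: 88.45
ee_pos: [0.6306, 0.1353, 0.1872]
orientation: [-0.001, 0.653, 0.758, -0.0]
force: [-4.3, -1.1, 5.2]
grip_width: 0.0232
grasp_force: 29.6
```

Emit:
{"method": "step_arm", "body": {
  "plan": [
    [0, 0, 0, 0, 0, 0, 1],
    [-0.001, -0.026, 0.0, 0.0, 0.0, -0.022, 1.0],
    [-0.004, -0.051, 0.0, 0.0, 0.0, -0.045, 1.0],
    [-0.009, -0.077, 0.0, 0.0, 0.0, -0.068, 1.0],
    [-0.015, -0.102, 0.0, 0.0, 0.0, -0.09, 1.0],
    [-0.023, -0.127, 0.0, 0.0, 0.0, -0.113, 1.0],
    [-0.044, -0.174, 0.0, 0.0, 0.0, -0.158, 1.0],
    [-0.058, -0.197, 0.0, 0.0, 0.0, -0.18, 1.0]
  ]
}}

```text
time: 89.45
ee_pos: [0.575, 0.1121, 0.1871]
orientation: [-0.001, 0.414, 0.91, 0.003]
force: [-2.8, 7.1, 4.0]
grip_width: 0.0233
grasp_force: 30.3
```

Emit:
{"method": "step_arm", "body": {
  "plan": [
    [-0.001, 0.026, 0.0, 0.0, 0.0, 0.022, 1.0],
    [-0.003, 0.051, 0.0, 0.0, 0.0, 0.044, 1.0],
    [-0.008, 0.077, 0.0, 0.0, 0.0, 0.066, 1.0],
    [-0.014, 0.102, 0.0, 0.0, 0.0, 0.088, 1.0],
    [-0.022, 0.126, 0.0, 0.0, 0.0, 0.111, 1.0],
    [-0.031, 0.15, 0.0, 0.0, 0.0, 0.133, 1.0],
    [-0.043, 0.173, 0.0, 0.0, 0.0, 0.155, 1.0],
    [-0.055, 0.195, 0.0, 0.0, 0.0, 0.177, 1.0]
  ]
}}

```text
time: 90.45
ee_pos: [0.6302, 0.1352, 0.1872]
orientation: [-0.0, 0.649, 0.76, -0.0]
force: [-5.5, -1.9, 5.4]
grip_width: 0.0231
grasp_force: 31.1
```

```bash
python3 - <<'E'
from h import *
st=get_state();d=st["ee_pos"][:2]-AX;h=np.degrees(np.arctan2(d[1],d[0]));t=np.array([-np.sin(np.radians(h)),np.cos(np.radians(h))]);print(h,st["force"],"tang",st["force"][:2]@t)
E
```

```text
98.53440371767014 [-5.48296121 -1.91395616  5.3581601 ] tang 5.706285311551866
```

Free-wheel was 2.4 N out and drive 5.7 N back, as expected. Release and re-measure from the same front view.

Emit:
{"method": "step_arm", "body": {
  "plan": [
    [0, 0, 0, 0, 0, 0, -0.2],
    [0, 0, 0, 0, 0, 0, -0.2],
    [0, 0, 0, 0, 0, 0, -0.2],
    [0, 0, 0, 0, 0, 0, -0.2],
    [0, 0, -0.1, 0, 0, 0, -0.2],
    [0, 0, -0.2, 0, 0, 0, -0.2],
    [0, 0, -0.31, 0, 0, 0, -0.2],
    [0, 0, -0.31, 0, 0, 0, -0.2]
  ]
}}

```text
time: 91.45
ee_pos: [0.6318, 0.1352, 0.2812]
orientation: [0.001, 0.649, 0.761, 0.002]
force: [0.2, -0.4, -0.2]
grip_width: 0.0511
grasp_force: 0.0
```

Emit:
{"method": "step_arm", "body": {
  "plan": [
    [-0.312, -0.486, 0.067, 0, 0, 0.022, 0.5],
    [-0.312, -0.486, 0.067, 0, 0, 0.022, 0.5],
    [-0.312, -0.486, 0.067, 0, 0, 0.022, 0.5],
    [-0.312, -0.486, 0.067, 0, 0, 0.022, 0.5],
    [-0.312, -0.486, 0.067, 0, 0, 0.022, 0.5],
    [-0.312, -0.486, 0.067, 0, 0, 0.022, 0.5],
    [-0.312, -0.486, 0.067, 0, 0, 0.022, 0.5],
    [-0.312, -0.486, 0.067, 0, 0, 0.022, 0.5]
  ]
}}

```text
time: 92.45
ee_pos: [0.5017, 0.0201, 0.2575]
orientation: [-0.001, 0.675, 0.738, -0.0]
force: [-0.7, -0.3, -0.3]
grip_width: 0.0215
grasp_force: 0.0
```

Emit:
{"method": "step_arm", "body": {
  "plan": [
    [0.008, -0.135, 0.094, 0, 0, -0.472, 0.5],
    [0.008, -0.135, 0.094, 0, 0, -0.472, 0.5],
    [0.008, -0.135, 0.094, 0, 0, -0.472, 0.5],
    [0.008, -0.135, 0.094, 0, 0, -0.472, 0.5],
    [0.008, -0.135, 0.094, 0, 0, -0.472, 0.5],
    [0.008, -0.135, 0.094, 0, 0, -0.472, 0.5],
    [0.008, -0.135, 0.094, 0, 0, -0.472, 0.5],
    [0.008, -0.135, 0.094, 0, 0, -0.472, 0.5]
  ]
}}

```text
time: 93.45
ee_pos: [0.4608, 0.0187, 0.2294]
orientation: [-0.001, -0.004, 1.0, 0.0]
force: [0.8, 0.2, 0.2]
grip_width: 0.0215
grasp_force: 0.0
```

Emit:
{"method": "step_arm", "body": {
  "plan": [
    [-0.005, 0, 0.05, 0, -0.05, 0, 0.5],
    [-0.01, 0, 0.1, 0, -0.1, 0, 0.5],
    [-0.02, 0, 0.15, 0, -0.15, 0, 0.5],
    [-0.03, 0, 0.2, 0, -0.2, 0, 0.5],
    [-0.033, 0, 0.25, 0, -0.239, 0, 0.5],
    [-0.033, 0, 0.25, 0, -0.239, 0, 0.5],
    [-0.033, 0, 0.25, 0, -0.239, 0, 0.5],
    [-0.033, 0, 0.25, 0, -0.239, 0, 0.5]
  ]
}}

```text
time: 94.45
ee_pos: [0.4791, 0.0185, 0.1623]
orientation: [0.367, -0.001, 0.93, -0.0]
force: [-0.2, 0.3, 0.9]
grip_width: 0.0213
grasp_force: 0.0
```

```bash
python3 - <<'E'
from h import *
print(here()[0])
s=snapshot("wrist");p=s["pixels"].astype(int)
c=int(round(proj(s,(.578,.023,.09))[0]))-4
col=lambda u,ch:[int(v) for v in p[185:222,u,ch]]
print("hook R",list(zip(range(185,222),col(c,0)))[:25]);print("G L",list(zip(range(204,218),[int(x) for x in p[204:218,c-15,1]])),"G R",[int(x) for x in p[204:218,c+19,1]])
for xp in(.588,.594):print(xp,proj(s,(xp,.02,.094))[1].round(1),[(z,proj(s,(xp-.013,.02,z))[1].round(1)) for z in(.081,.084,.0878)])
save(snapshot("top"),"t5",(200,120,360,240),4)
E
```

```text
[0.47913501 0.01846896 0.16232835]
hook R [(185, 63), (186, 62), (187, 62), (188, 62), (189, 62), (190, 62), (191, 63), (192, 62), (193, 62), (194, 65), (195, 80), (196, 110), (197, 137), (198, 149), (199, 153), (200, 153), (201, 153), (202, 154), (203, 153), (204, 153), (205, 153), (206, 154), (207, 153), (208, 154), (209, 153)]
G L [(204, 97), (205, 97), (206, 97), (207, 97), (208, 97), (209, 97), (210, 103), (211, 110), (212, 117), (213, 120), (214, 118), (215, 117), (216, 121), (217, 140)] G R [97, 96, 98, 98, 99, 104, 112, 119, 121, 119, 118, 124, 146, 172]
0.588 214.8 [(0.081, np.float64(198.2)), (0.084, np.float64(200.8)), (0.0878, np.float64(204.0))]
0.594 217.1 [(0.081, np.float64(200.9)), (0.084, np.float64(203.4)), (0.0878, np.float64(206.6))]
```

View pics/t5.png

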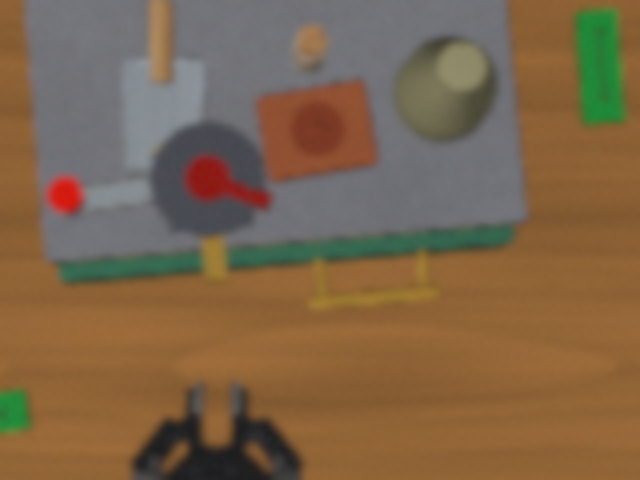

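The hook end is now 14.6 px past the panel edge, against 14.0 px as found (screw ≈ -0.1). The top view shows the tray home, the lever at the tighten side (260,198), the bystanders in place, and the gripper touching nothing. Handing in.

```bash
python3 -c "
from plant import *
print(finish_job())"
```

```text
the job is handed in; nothing more can be done
None
```

The job is handed in: all four clay bars went into the tray flat and side by side, the tray is home, the lever is back to tighten, and the hook is down about where it started (screw near -0.1 rad by my camera estimate); the judge returned no verdict.

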